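Load the slide stainer

ROBOT

A 7-joint arm with a two-finger parallel gripper is mounted at the origin on a cart in front of the work surface, level with it; the furniture and walls round the work are solid. World frame = base frame: x ahead of the robot, y to its left, z up, the work surface at z = 0. Lengths are in mm, angles in rad, forces in N, time in s.
With the tool pointing down it reaches from about 350 to 900 mm from the base axis. Payload 7.2 kg.
Tool frame: the origin (TCP) lies midway between the tips of the shut fingers; the grasp point (between the pads) lies 19 mm behind it; z points along the fingers, y is the line along which they close (so a half turn about z gives the same grasp; the last joint's range is limited). The gripper opens to 88 mm and grips with 3 to 60 N. Pads are 20 mm wide; open, the fingers measure 115 mm over their backs; the gripper's body (75 mm by 178 mm) begins 61 mm behind the grasp point.
Start: joints at [-1.171, 0.411, -0.013, 1.596, 0.006, 1.134, -0.082], TCP at [281.837, 557.85, 222.653] pointing down, gripper open.
Joint ranges: [-2.95, 2.95], [-0.29, 1.99], [-1.47, 1.44], [0.14, 2.54], [-1.03, 4.17], [0.13, 1.85], [-2.86, 2.86]. Speed limits (rad/s): [2.39, 2.39, 3.01, 3.01, 3.14, 3.14, 3.14].

INTERFACE

Orientations are given as a unit quaternion [w, x, y, z].
In Python, from workcell import get_state, optics, hand_in, models gives the robot as it stands.
- The arm moves only by the shell command python3 -m jog 'ROWS' [OPENING] [FORCE]. ROWS is text: rows parted by semicolons, each of 4 numbers parted by spaces: the shift along the tool's x, y, z in cm, then the turn about the tool's z in degrees. A call has 1 to 12 rows; each row is the pose to reach, as a shift and turn from the pose commanded when the call began, along the tool's axes at that moment; what a row does not reach only later rows make up. A row lasts 1/8 s, in which the tool goes at most 62.5 mm and 10.7 degrees, less where a joint would pass 70% of its speed; a pose out of reach is approached as far as the arm can. A call with a gripper value outside its range is refused whole. OPENING is the finger opening in cm, from 0 to 8.78, set as the call begins (- or left out, the last holds). The fingers move at their own pace and stop on an object; FORCE is the grip in N (left out, the last holds). Time passes only in rows, so rows that repeat a pose let the fingers close. It gives the time, the measured TCP pose, the force, the opening and the grip force at its end, in the units of the state.
- get_state(): the state, without advancing time (a new reading comes with each control period).
- optics.get_image(name): name is "side" or "top"; returns a dict with "color" (420x560x3 uint8, blue, green, red), "mtx" (3x3 intrinsics, pixels), "rvec" (rotation vector, rad) and "tvec" (3), from world to camera coordinates, as OpenCV has them. Camera axes: x right, y down, z forward; pixel columns grow to the right and rows downward; lengths in mm; the calibration is good to about 2 mm. A picture is of the moment at which its call begins. There is no depth.
- hand_in(): hands the job in; it is judged then, once.
Trained networks look in the newest picture that a camera, given by its name, has taken for a name from the list of things; names that differ only in an ending like _2 or _b are one class to them, and where a whole thing is asked for, a point or a joint stands for the part that bears it (a point fixed in the world has none). Each returns a list of dicts, best first, with "score" (0 to 1); they miss things now and then, are a little off and sometimes report something else, mostly with a low value. They report only what shows in the picture. A call takes as long as a camera call.
- models.outline_of(camera, name): "region" (420x560 bool, what is visible of it) and "xy" ([column, row] in pixels, amid what is visible of it).
- models.landmark_of(camera, name): "xy" ([column, row] in pixels: a listed point, or the origin of a listed thing).
The state is a dict: "clock": time; "joint_pos": joint angles; "joint_velocities": joint speeds; "joint_efforts": joint torques, N m; "position": TCP position; "orientation": TCP orientation; "force": force on the tool from outside, world axes, zero at the start; "torque": the same for the moment, N m; "gripper_width": opening from 0.0 (shut) to 1.0 (fully open); "grasp_force": force on a finger pad.
Only numpy, scipy, OpenCV 4.12 (cv2) and the standard library are available. Lean on these libraries where they do the work, as an engineer would, in place of code of your own. Each camera call takes 0.05 s, during which the arm holds its last target. There are 200 camera calls.

TASK

Slide the stainer's clear cover open and load every slide rack that is on the desk, one to a lane: tilt it nose down to pass under the fixed deck, then set it down level on the lane floor and swing its handle in, so that it lies low over its own slides. When all racks are in, slide the cover fully shut. Never tip a rack over, and leave the bottles and the carton where they stand.

Things in the scene. Friction and masses are not known exactly. Their poses are not given: they have to be found in the camera images.
- stainer: white bench slide stainer, fixed, 170 mm along its x (about the robot's left) x 222 along its y (+y: control panel, towards the robot) x 73 high; origin at the centre of its underside. The 52 mm at its -x end (right) is a closed housing; beside it an open bay, inside x = -33 to +81, y = -107 to +107 mm, floor 8 mm above the origin. Walls 4 mm thick rise to 73 (cover rails 80)
- deck_edge (a point): middle of the free edge of the fixed steel deck, on its underside, at (3, 0, 70) mm of the stainer. The deck (3 mm thick) roofs the bay from the housing (x = -33) to this edge, so the open mouth is only x = +3 to +81: 78 mm, shorter than a rack; a rack lies partly under the deck
- lane_front (a point): centre of the floor of the front lane, at (24, +61, 8) mm of the stainer; the lane runs along the stainer's x, 114 mm long, 58 wide, between upright fins 3 mm thick and 26 mm high. A rack lying flat in it has 9 mm of play either way along x, 5 mm along y
- lane_middle (a point): centre of the floor of the middle lane, at (24, 0, 8) mm of the stainer; the lane runs along the stainer's x, 114 mm long, 58 wide, between upright fins 3 mm thick and 26 mm high. A rack lying flat in it has 9 mm of play either way along x, 5 mm along y
- lane_rear (a point): centre of the floor of the rear lane, at (24, -61, 8) mm of the stainer; the lane runs along the stainer's x, 114 mm long, 58 wide, between upright fins 3 mm thick and 26 mm high. A rack lying flat in it has 9 mm of play either way along x, 5 mm along y
- cover (a joint): sliding clear cover of the stainer's mouth: 0 = fully shut, grows as it slides along the stainer's -x (to the right) over the deck and housing, 0.082 m = fully open, mouth all free. It drags with about 1.5 N. Its underside is 73.5 mm above the desk: an upright rack handle stands in its way, a swung-in one does not
- cover_grip (a point): centre of the cover's black grip block (16 mm along the stainer's x, 40 along its y, 18 high; centre 88 mm above the desk); moves with the cover
- rack_blue: blue slide rack, 96 mm long (its x) x 48 wide (y) x 30 high, 0.2 to 0.3 kg (centre of mass 10 mm from the middle towards +x); may be absent; origin at the centre of its underside. Its handle stands on the +x half; the -x end is the nose, which goes first under the deck. Nose down 40 degrees it passes the mouth with 6 to 10 mm to spare; level it while the nose is about 10 mm above the lane floor
- rack_blue_handle (a joint): flip handle of rack_blue: 0 = upright against its stop, for carrying (the rack's weight keeps it there); 1.0 rad = swung in, lying low over the slides, its other stop. It turns towards the rack's +y about an axis along the rack's x through (26, -22, 28) mm of the rack and stays where it is left; about 0.4 N at the bar moves it
- rack_blue_bar (a point): centre of the black grip bar of rack_blue's handle (40 mm along the rack's x, 10 thick along y, 12 high when upright): at (26, -8, 72) mm of the rack when upright, about (26, 23, 40) swung in. Thin wire arms run down from it 16 mm either side of its centre; below the bar is free space down to the rack's top
- rack_green: green slide rack, 96 mm long (its x) x 48 wide (y) x 30 high, 0.2 to 0.3 kg (centre of mass 10 mm from the middle towards +x); may be absent; origin at the centre of its underside. Its handle stands on the +x half; the -x end is the nose, which goes first under the deck. Nose down 40 degrees it passes the mouth with 6 to 10 mm to spare; level it while the nose is about 10 mm above the lane floor
- rack_green_handle (a joint): flip handle of rack_green: 0 = upright against its stop, for carrying (the rack's weight keeps it there); 1.0 rad = swung in, lying low over the slides, its other stop. It turns towards the rack's +y about an axis along the rack's x through (26, -22, 28) mm of the rack and stays where it is left; about 0.4 N at the bar moves it
- rack_green_bar (a point): centre of the black grip bar of rack_green's handle (40 mm along the rack's x, 10 thick along y, 12 high when upright): at (26, -8, 72) mm of the rack when upright, about (26, 23, 40) swung in. Thin wire arms run down from it 16 mm either side of its centre; below the bar is free space down to the rack's top
- rack_yellow: yellow slide rack, 96 mm long (its x) x 48 wide (y) x 30 high, 0.2 to 0.3 kg (centre of mass 10 mm from the middle towards +x); may be absent; origin at the centre of its underside. Its handle stands on the +x half; the -x end is the nose, which goes first under the deck. Nose down 40 degrees it passes the mouth with 6 to 10 mm to spare; level it while the nose is about 10 mm above the lane floor
- rack_yellow_handle (a joint): flip handle of rack_yellow: 0 = upright against its stop, for carrying (the rack's weight keeps it there); 1.0 rad = swung in, lying low over the slides, its other stop. It turns towards the rack's +y about an axis along the rack's x through (26, -22, 28) mm of the rack and stays where it is left; about 0.4 N at the bar moves it
- rack_yellow_bar (a point): centre of the black grip bar of rack_yellow's handle (40 mm along the rack's x, 10 thick along y, 12 high when upright): at (26, -8, 72) mm of the rack when upright, about (26, 23, 40) swung in. Thin wire arms run down from it 16 mm either side of its centre; below the bar is free space down to the rack's top
- reagent_bottle: white screw-cap bottle, 68 mm across, 159 high, a bystander; origin at the centre of its underside
- stain_box: white folding carton 51 x 51 x 89 mm high, a bystander; origin at the centre of its underside
- dropper_bottle: amber dropper bottle 29 mm across, 102 high, a bystander; origin at the centre of its underside

How it is judged (in metres and radians):
On the way, in this order (a step that is already met when the one before it is completed fails the run):
1. the cover is open (at least 70 mm) (value of joint cover above 0.07 m), for 0.2 s.
2. with the cover still open, every rack lies level on the floor of a lane with its handle swung in (z of each of rack_blue, rack_green, rack_yellow in the frame of stainer below 0.0115 m and angle between each of rack_blue, rack_green, rack_yellow's own z axis and vertical below 0.06 rad and x of rack_blue in the frame of stainer between 0.01 and 0.038 m and y of rack_blue in the frame of stainer between -0.07 and 0.07 m and angle between the x axis of each of rack_blue, rack_green, rack_yellow and the x axis of stainer, either way round below 0.2 rad and value of joint each of rack_blue_handle, rack_green_handle, rack_yellow_handle above 0.85 rad and x of rack_green in the frame of stainer between 0.01 and 0.038 m and y of rack_green in the frame of stainer between -0.07 and 0.07 m and x of rack_yellow in the frame of stainer between 0.01 and 0.038 m and y of rack_yellow in the frame of stainer between -0.07 and 0.07 m and value of joint cover above 0.03 m), for 0.2 s.
At the end, for the whole second after the job is handed in: Every rack that is present rests on the bay floor (underside within 3.5 mm of it), level within 0.06 rad, along the lane, its handle swung in at least 0.85 rad, and the cover is shut to within 4 mm (z of each of rack_blue, rack_green, rack_yellow in the frame of stainer below 0.0115 m and angle between each of rack_blue, rack_green, rack_yellow's own z axis and vertical below 0.06 rad and x of rack_blue in the frame of stainer between 0.01 and 0.038 m and y of rack_blue in the frame of stainer between -0.07 and 0.07 m and angle between the x axis of each of rack_blue, rack_green, rack_yellow and the x axis of stainer, either way round below 0.2 rad and value of joint each of rack_blue_handle, rack_green_handle, rack_yellow_handle above 0.85 rad and x of rack_green in the frame of stainer between 0.01 and 0.038 m and y of rack_green in the frame of stainer between -0.07 and 0.07 m and x of rack_yellow in the frame of stainer between 0.01 and 0.038 m and y of rack_yellow in the frame of stainer between -0.07 and 0.07 m and value of joint cover below 0.004 m and linear speed of each of rack_blue, rack_green, rack_yellow below 0.02 m/s); the robot touches nothing.
It fails at once if the reagent bottle, the carton or the dropper bottle is knocked aside (more than 30 mm) (distance of any of reagent_bottle, stain_box, dropper_bottle from where it was at the start of the episode above 0.03 m).
It fails at once if a rack is tipped over (more than about 70 degrees) (angle between any of rack_blue, rack_green, rack_yellow's own z axis and vertical above 1.2 rad).
Of rack_blue, rack_green, rack_yellow only 2 to 3 are there at a start; the rules pass over those that are not, and their reading is None.
At some moment in a run one of rack_blue, rack_green, rack_yellow may be knocked a few centimetres aside while the robot is not near it.
It also fails if it takes over 210 s, if anything falls off the work surface, if the arm or the gripper's body presses on something with over 40 N, if the wrist force passes 120 N, or if a joint passes its speed limit or range.

## Working session

There is one attempt and no reset: what is moved stays moved. The work goes in short steps, Python scripts to look and compute and a shell command to move; the robot and the scene stay as the last step left them, time stands still between calls to the robot, and variables do not carry over. Pictures are saved under pics/ and viewed, at most 14 in all, crops included, and the job is handed in when it is done.

```bash
mkdir -p pics
cat > h.py <<'E'
import numpy as np, cv2
from scipy.spatial.transform import Rotation as R
from workcell import get_state, optics, models
def cam(n):
    im=optics.get_image(n); Rm,_=cv2.Rodrigues(np.array(im['rvec'],float)); return im,np.array(im['mtx'],float),Rm,np.array(im['tvec'],float).ravel()
def ray(c,xy):
    _,K,Rm,t=c; d=Rm.T@np.linalg.solve(K,[xy[0],xy[1],1.]); return -Rm.T@t,d
def at(c,xy,z):
    o,d=ray(c,xy); return (o+d*(z-o[2])/d[2]).round(1)
def proj(c,p):
    im,K,Rm,t=c; return cv2.projectPoints(np.array(p,float).reshape(-1,3),im['rvec'],t,K,None)[0].reshape(-1,2)
def tri(cs,xys):
    A=np.zeros((3,3));b=np.zeros(3)
    for c,x in zip(cs,xys):
        o,d=ray(c,x); d/=np.linalg.norm(d); M=np.eye(3)-np.outer(d,d); A+=M;b+=M@o
    return np.linalg.solve(A,b).round(1)
def lm(n,name): return [(round(r['score'],2),np.round(r['xy'],1).tolist()) for r in models.landmark_of(n,name)[:2]]
def st():
    s=get_state(); r=R.from_quat(np.roll(s['orientation'],-1)); print('t',round(s['clock'],2),'p',np.round(s['position'],1),'F',np.round(s['force'],1),'w',round(s['gripper_width']*87.8,1),'gf',round(s['grasp_force'],1)); print('toolx',r.as_matrix()[:,0].round(3),'y',r.as_matrix()[:,1].round(3),'z',r.as_matrix()[:,2].round(3)); return s
E
python3 - <<'E'
from h import *
st()
for n in ('top','side'):
    c=cam(n); cv2.imwrite(f'pics/{n}0.png',c[0]['color']); print(n,'campos',(-c[2].T@c[3]).round(0))
    for k in ['stainer','deck_edge','lane_front','lane_middle','lane_rear','cover_grip','rack_blue','rack_green','rack_yellow','rack_blue_bar','rack_green_bar','rack_yellow_bar','reagent_bottle','stain_box','dropper_bottle']:
        z={'deck_edge':70,'cover_grip':88}.get(k,72 if 'bar' in k else 8 if 'lane' in k else 0)
        print(k,[(s,x,at(c,x,z).tolist()[:2]) for s,x in lm(n,k)])
E
```

```text
t 0.0 p [281.6 557.4 221.8] F [ 0.5  0.2 -0.4] w 87.5 gf 0.0
toolx [-0.893  0.451 -0.   ] y [ 0.451  0.893 -0.002] z [-0.001 -0.001 -1.   ]
top campos [ 350.    8. 1564.]
stainer [(0.64, [271.3, 207.7], [501.2, 49.4])]
deck_edge [(0.97, [272.6, 206.5], [497.7, 43.8])]
lane_front []
lane_middle []
lane_rear []
cover_grip [(0.56, [267.3, 205.7], [498.6, 58.1])]
rack_blue [(0.93, [416.8, 204.7], [498.8, -379.6])]
rack_green [(0.64, [383.7, 204.5], [502.0, -282.2])]
rack_yellow [(0.59, [344.6, 217.5], [466.6, -165.6])]
rack_blue_bar [(0.43, [423.9, 196.5], [514.6, -382.8]), (0.17, [389.4, 191.3], [531.9, -286.5])]
rack_green_bar [(0.46, [389.4, 189.2], [537.9, -286.7])]
rack_yellow_bar [(0.41, [345.8, 204.8], [496.9, -162.3]), (0.39, [418.3, 205.6], [489.3, -365.8])]
reagent_bottle [(0.84, [170.1, 231.3], [439.3, 348.5])]
stain_box [(0.73, [391.8, 189.7], [545.3, -308.0]), (0.64, [195.7, 244.2], [399.5, 273.6])]
dropper_bottle [(0.6, [149.6, 256.4], [367.4, 409.0])]
side campos [ 379. 1486.  972.]
stainer [(0.67, [270.9, 244.4], [499.5, 50.3])]
deck_edge [(0.58, [270.2, 224.3], [501.7, 41.7])]
lane_front [(0.81, [287.8, 247.0], [444.5, 73.2])]
lane_middle [(0.78, [271.8, 243.6], [496.0, 57.4]), (0.5, [278.3, 190.0], [499.1, -300.7])]
lane_rear [(0.66, [252.0, 245.9], [557.2, 74.3])]
cover_grip [(0.6, [274.8, 222.9], [485.8, 61.5])]
rack_blue [(0.82, [284.3, 180.8], [481.9, -392.0]), (0.36, [251.8, 245.2], [559.7, 58.7])]
rack_green [(0.84, [277.6, 192.0], [501.7, -299.6]), (0.42, [276.6, 164.9], [521.4, -531.5])]
rack_yellow [(0.75, [283.4, 210.9], [472.0, -162.2]), (0.43, [309.0, 323.8], [371.7, 411.9])]
rack_blue_bar [(0.47, [275.0, 166.5], [516.0, -367.8])]
rack_green_bar [(0.45, [268.5, 177.4], [533.1, -276.1])]
rack_yellow_bar [(0.5, [279.6, 190.2], [486.5, -180.9])]
reagent_bottle [(0.58, [285.6, 309.5], [435.6, 359.7])]
stain_box []
dropper_bottle [(0.75, [308.8, 323.1], [372.3, 409.3])]
```

View pics/top0.png

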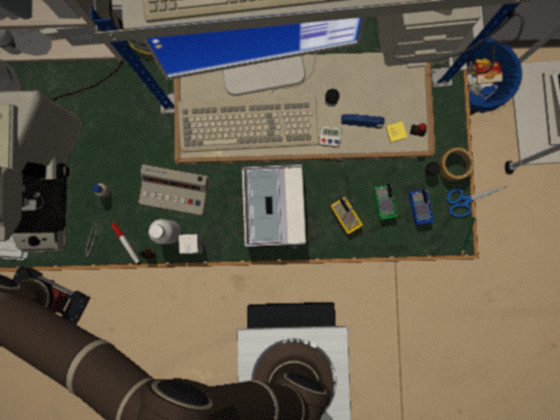

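View pics/side0.png

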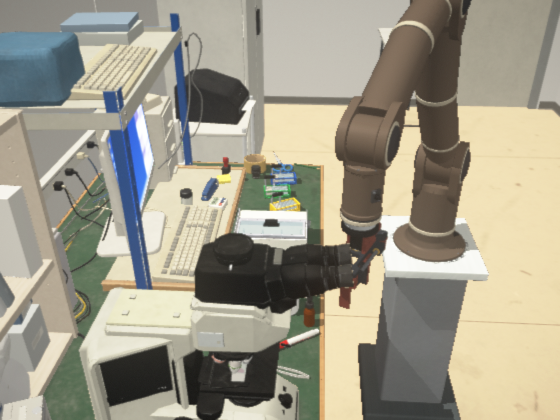

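```bash
cat >> h.py <<'E'
from scipy.optimize import minimize
def box(x0,x1,y0,y1,z0,z1): return np.array([[x,y,z] for x in(x0,x1) for y in(y0,y1) for z in(z0,z1)],float)
STN=np.vstack([box(-85,85,-111,111,0,73),box(-33,85,-111,-107,73,80),box(-33,85,107,111,73,80)])
RACK=[box(-48,48,-24,24,0,30),box(6,46,-13,-3,66,78)]
def place(P,q):
    c,s=np.cos(q[2]),np.sin(q[2]); return P@np.array([[c,s,0],[-s,c,0],[0,0,1]])+[q[0],q[1],0]
def render(c,parts,q,S=4):
    m=np.zeros((420*S,560*S),np.uint8)
    for P in parts:
        h=cv2.convexHull(((proj(c,place(P,q))+.5)*S*16).astype(np.int32)); cv2.fillConvexPoly(m,h,255,shift=4)
    return cv2.resize(m,(560,420),interpolation=cv2.INTER_AREA)/255.
def fit(obs,parts,q0):
    def f(q): return sum(np.abs(render(c,parts,q)-m).sum()/m.sum() for c,m in obs)
    best=None
    for d in (0,.3,-.3):
        r=minimize(f,np.array(q0)+[0,0,d],method='Nelder-Mead',options=dict(initial_simplex=np.array(q0)+[0,0,d]+np.array([[0,0,0],[8,0,0],[0,8,0],[0,0,.15]]),xatol=.02,fatol=1e-4))
        if best is None or r.fun<best.fun: best=r
    return best.x,best.fun
E
python3 - <<'E'
from h import *
cs={n:cam(n) for n in('top','side')}
def reg(n,k):
    r=models.outline_of(n,k); return (cs[n],r[0]['region'].astype(float)) if r else None
tops=[reg('top','stainer')]; print([o[1].sum() for o in tops])
q,f=fit(tops,[STN],[498,46,1.57]); print('stainer top',q.round(3),round(f,3))
im=cs['top'][0]['color'].copy(); big=cv2.resize(im[150:265,230:450],None,fx=3.6,fy=3.6,interpolation=cv2.INTER_CUBIC)
for k,q0 in (('rack_yellow',[480,-165,0.3]),('rack_green',[520,-284,0]),('rack_blue',[510,-380,0.1])):
    o=reg('top',k); q2,f=fit([o],RACK,q0); print(k,q2.round(3),round(f,3),'bar',place(np.array([[26,-8,72.]]),q2).round(1))
    for P in RACK: cv2.polylines(big,[((cv2.convexHull(proj(cs['top'],place(P,q2)).astype(np.float32)).reshape(-1,2)+.5-[230,150])*3.6).astype(int)],True,(255,255,255),1)
cv2.polylines(big,[((cv2.convexHull(proj(cs['top'],place(STN,q)).astype(np.float32)).reshape(-1,2)+.5-[230,150])*3.6).astype(int)],True,(0,0,255),1)
cv2.imwrite('pics/top1.png',big)
E
```

```text
[np.float64(4908.0)]
stainer top [501.012  41.405   1.594] 0.026
rack_yellow [ 471.392 -168.383    0.518] 0.049 bar [[ 497.9 -162.5   72. ]]
rack_green [ 5.08958e+02 -2.81556e+02  1.44000e-01] 0.071 bar [[ 535.8 -285.7   72. ]]
rack_blue [ 4.90464e+02 -3.86005e+02  1.82000e-01] 0.054 bar [[ 517.5 -389.2   72. ]]
```

View pics/top1.png

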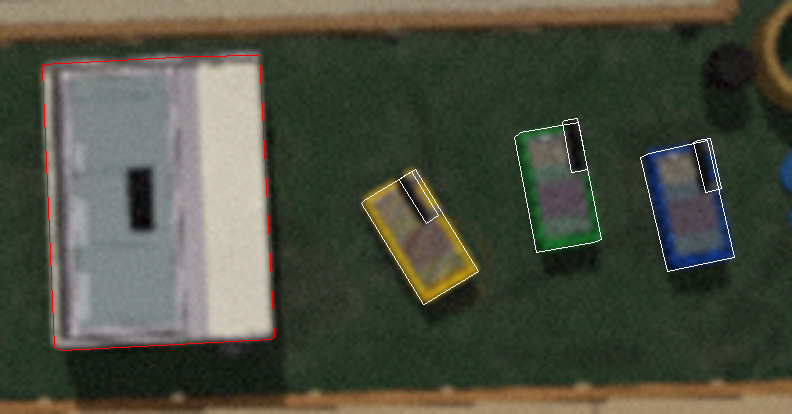

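```bash
cat >> h.py <<'E'
SP=np.array([501.0,41.4,1.594])
def S(p): return place(np.array([p],float),SP)[0]
def toS(p): 
    c,s=np.cos(SP[2]),np.sin(SP[2]); d=np.array(p,float)-[SP[0],SP[1],0]; return np.array([c*d[0]+s*d[1],-s*d[0]+c*d[1],d[2]]).round(1)
def go(tgt,yaw_y=None):
    "target TCP world mm, world angle of tool y (rad) -> rows shift cm / turn deg"
    s=get_state(); M=R.from_quat(np.roll(s['orientation'],-1)).as_matrix()
    d=M.T@(np.array(tgt)-s['position'])/10
    a=0 if yaw_y is None else -(np.degrees(yaw_y-np.arctan2(M[1,1],M[0,1]))+90)%180-90
    if yaw_y is not None:
        a=np.degrees(np.arctan2(M[1,1],M[0,1])-yaw_y); a=(a+90)%180-90
    print('tcp',np.round(s['position'],1),'F',np.round(s['force'],1),'w',round(s['gripper_width']*87.8,1),'row',d.round(2),'turn',round(a,1),'j7',round(s['joint_pos'][6],2))
E
python3 - <<'E'
from h import *
c=cam('top'); g=lm('top','cover_grip'); print(g,[toS(at(c,x,92)) for _,x in g])
p=at(c,(268.4,205.2),97); print('eye',p,toS(p))
go([p[0],p[1],130],SP[2])
E
```

```text
[(0.92, [266.6, 205.0]), (0.19, [148.7, 258.7])] [array([18.4,  0.4, 92. ]), array([349.7, 132.8,  92. ])]
eye [499.   54.7  97. ] [13.3  1.7 97. ]
tcp [281.8 557.8 222.7] F [ 0.8 -0.1 -0.7] w 87.8 row [-42.07 -35.11   9.27] turn -28.1 j7 -0.08
```

```bash
python3 -m jog '-4 -3.5 0 -3; -8 -7 0 -6; -12.6 -10.5 0 -9; -17 -14 0 -12; -21 -17.5 0 -15; -25 -21 0 -18; -29.5 -24.5 0 -21; -34 -28 0 -24; -38 -31.5 0 -27; -42 -35 0 -28.1; -42 -35 0 -28.1; -42 -35 0 -28.1' 6 5
python3 - <<'E'
from h import *
st(); go([500.5,57.4,85],SP[2])
c=cam('top'); cv2.imwrite('pics/t2.png',c[0]['color'])
E
```

```text
clock: 3.5
position: [498.7, 56.6, 222.6]
orientation: [-0.0, -0.011, 1.0, 0.0]
force: [-0.6, 0.1, 0.2]
gripper_width: 0.683
grasp_force: 0.0
t 3.5 p [498.7  56.6 222.6] F [-0.6  0.1  0.2] w 59.9 gf 0.0
toolx [-1.    -0.022  0.   ] y [-0.022  1.     0.   ] z [-0.  0. -1.]
tcp [498.7  56.6 222.6] F [-0.6  0.1  0.2] w 59.9 row [-0.19  0.07 13.76] turn -0.1 j7 1.43
```

```bash
python3 -m jog '0 0 4 0; 0 0 8 0; 0 0 11 0; 0 0 12.5 0; 0 0 13.5 0; 0 0 13.5 0; 0 0 13.5 0' - && python3 -m jog '0 0 0 0; 0 0 0 0; 0 0 0 0; 0 0 0 0; 0 0 0 0; 0 0 0 0' 0.8 6
python3 - <<'E'
from h import *
s=st(); print(toS(s['position']))
E
```

```text
clock: 4.42
position: [499.5, 56.3, 88.5]
orientation: [0.001, -0.011, 1.0, 0.0]
force: [0.4, 0.8, -0.2]
gripper_width: 0.681
grasp_force: 0.0
clock: 5.18
position: [498.9, 56.1, 87.6]
orientation: [-0.0, -0.011, 1.0, 0.0]
force: [-0.7, 0.7, 0.1]
gripper_width: 0.185
grasp_force: 6.0
t 5.17 p [498.9  56.1  87.6] F [-0.7  0.7  0.1] w 16.2 gf 6.0
toolx [-1.    -0.022  0.   ] y [-0.022  1.     0.   ] z [-0.  0. -1.]
[14.7  1.8 87.6]
```

Grip block held (16.2 mm). Slide it open.

```bash
python3 -m jog '0 -1 0 0; 0 -2 0 0; 0 -3 0 0; 0 -4 0 0; 0 -5 0 0; 0 -6 0 0; 0 -7 0 0; 0 -7.6 0 0; 0 -8.0 0 0; 0 -8.2 0 0; 0 -8.2 0 0'
python3 - <<'E'
from h import *
s=st(); print(toS(s['position']))
E
```

```text
clock: 6.55
position: [500.5, -23.0, 87.6]
orientation: [-0.0, -0.012, 1.0, 0.002]
force: [-1.4, 11.8, 2.5]
gripper_width: 0.429
grasp_force: 6.0
t 6.55 p [500.5 -23.   87.6] F [-1.4 11.8  2.5] w 37.7 gf 6.0
toolx [-1.    -0.025  0.001] y [-0.025  1.     0.003] z [-0.001  0.003 -1.   ]
[-64.4   2.   87.6]
```

```bash
python3 -m jog '0 0 0 0; 0 0 0 0; 0 0 0 0' 0.8 25
python3 - <<'E'
from h import *
s=st(); print(toS(s['position']))
c=cam('top'); g=lm('top','cover_grip'); print(g,[toS(at(c,x,92)) for _,x in g])
cv2.imwrite('pics/t3.png',cv2.resize(c[0]['color'][155:255,225:325],None,fx=6,fy=6,interpolation=cv2.INTER_CUBIC))
E
```

```text
clock: 6.92
position: [500.3, -12.4, 87.5]
orientation: [-0.001, -0.016, 1.0, 0.007]
force: [-3.5, 41.6, 2.6]
gripper_width: 0.183
grasp_force: 25.0
t 6.92 p [500.3 -12.4  87.5] F [-3.5 41.6  2.6] w 16.1 gf 25.0
toolx [-0.999 -0.033  0.002] y [-0.033  0.999  0.014] z [-0.002  0.014 -1.   ]
[-53.8   2.   87.5]
[(0.25, [175.0, 231.7])] [array([275.,  62.,  92.])]
```

View pics/t3.png

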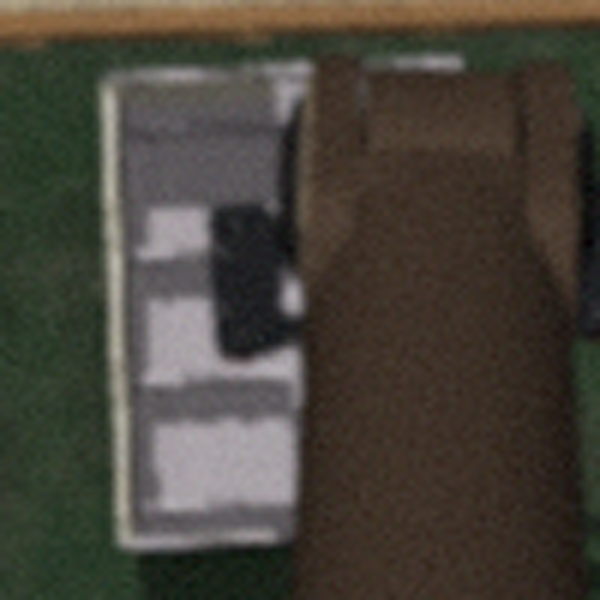

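```bash
python3 -m jog '0 0.9 0 0; 0 1 0 0; 0 1 0 0' 6 10 && python3 -m jog '0 0 -3 0; 0 0 -7 0; 0 0 -11 0; 0 -4 -14 0; 0 -10 -14 0; 0 -16 -14 0; 0 -22 -14 0; 0 -22 -14 0; 0 -22 -14 0'
python3 - <<'E'
from h import *
s=st()
c=cam('top'); g=lm('top','cover_grip'); print(g,[toS(at(c,x,97)) for _,x in g])
cv2.imwrite('pics/t4.png',cv2.resize(c[0]['color'][155:255,225:365],None,fx=5.7,fy=5.7,interpolation=cv2.INTER_CUBIC))
print('deck edge px',proj(c,[S([3,0,73]),S([81,0,73])]))
E
```

```text
clock: 7.4
position: [500.7, -17.3, 87.6]
orientation: [0.0, -0.011, 1.0, -0.0]
force: [1.1, 0.2, 0.6]
gripper_width: 0.483
grasp_force: 0.0
clock: 8.52
position: [505.0, -236.4, 227.3]
orientation: [-0.0, -0.01, 1.0, 0.0]
force: [0.4, 0.7, -1.6]
gripper_width: 0.683
grasp_force: 0.0
t 8.53 p [ 505.  -236.4  227.3] F [ 0.4  0.7 -1.6] w 60.0 gf 0.0
toolx [-1.    -0.021  0.001] y [-0.021  1.     0.   ] z [-0.001  0.    -1.   ]
[(0.64, [291.2, 203.7])] [array([-49.9,   0.7,  97. ])]
deck edge px [[272.32734839 205.26682196]
 [244.63381524 206.63234936]]
```

View pics/t4.png

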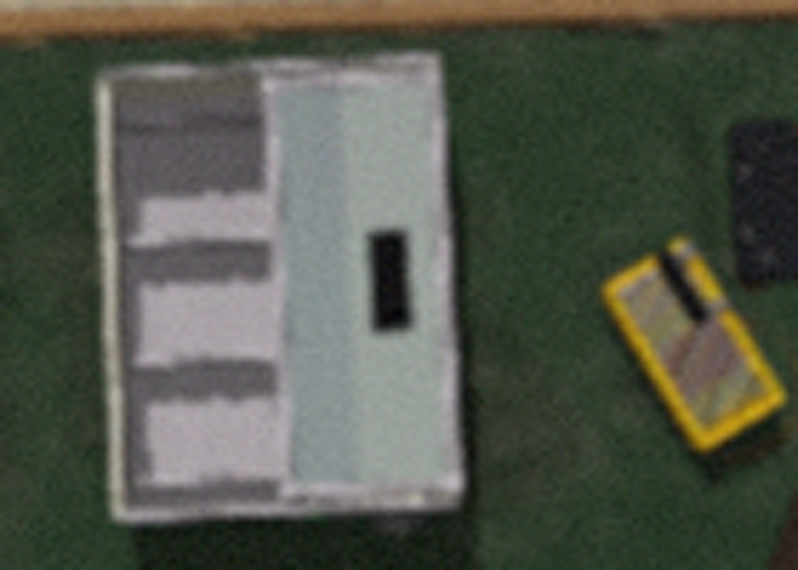

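Run:
```python
from h import *
s=st(); print(s['joint_pos'])
c=cam('top'); o=models.outline_of('top','rack_yellow'); q,f=fit([(c,o[0]['region'].astype(float))],RACK,[471,-168,.52]); b=place(np.array([[26,-8,72.]]),q)[0]; print(q,f,b)
go([b[0],b[1],130],q[2]-np.pi/2)
```

```text
t 8.62 p [ 505.5 -234.9  227.5] F [-0.   0.6  0.3] w 60.0 gf 0.0
toolx [-1.    -0.024  0.   ] y [-0.024  1.     0.001] z [-0.     0.001 -1.   ]
[ 0.05564261  0.29771638  0.36837741  1.7764038  -0.11991761  1.08981008
  2.05956038]
[ 472.62294778 -168.03368881    0.52454295] 0.05977852280808696 [ 499.13386365 -161.93685851   72.        ]
tcp [ 505.8 -234.6  227.7] F [-0.7 -0.3 -0.3] w 59.9 row [0.49 7.27 9.77] turn -28.6 j7 2.06
```

```bash
python3 -m jog '0.1 1 0 10; 0.2 2 1 20; 0.3 3 2 30; 0.4 4 3 40; 0.5 5 4 50; 0.5 6 5 60; 0.5 7.2 6 70; 0.5 7.2 6 80; 0.5 7.2 6 90; 0.5 7.2 6 100; 0.5 7.2 6 110; 0.5 7.2 6 120' 5 && python3 -m jog '0 0 0 10; 0 0 0 20; 0 0 0 30; 0 0 0 31.4; 0 0 0 31.4'
python3 - <<'E'
from h import *
st(); go([499,-162,55],.52-np.pi/2)
E
```

```text
clock: 10.22
position: [499.1, -162.8, 167.8]
orientation: [-0.0, 0.861, 0.508, 0.0]
force: [0.2, -0.1, -0.2]
gripper_width: 0.573
grasp_force: 0.0
clock: 10.85
position: [499.0, -163.3, 167.6]
orientation: [-0.0, 0.966, 0.26, 0.0]
force: [0.4, -0.4, -0.3]
gripper_width: 0.57
grasp_force: 0.0
t 10.85 p [ 499.  -163.3  167.6] F [ 0.4 -0.4 -0.3] w 50.0 gf 0.0
toolx [0.865 0.502 0.   ] y [ 0.502 -0.865 -0.   ] z [ 0.  0. -1.]
tcp [ 499.  -163.3  167.6] F [ 0.4 -0.4 -0.3] w 50.0 row [ 0.06 -0.11 11.26] turn 0.3 j7 -0.43
```

```bash
python3 -m jog '0 0 3 0; 0 0 6 0; 0 0 9 0; 0 0 10.5 0; 0 0 11.2 0; 0 0 11.2 0; 0 0 11.2 0' && python3 -m jog '0 0 0 0; 0 0 0 0; 0 0 0 0; 0 0 0 0; 0 0 0 0' 0.3 12 && python3 -m jog '0 0 -0.5 0; 0 0 -1.5 0; 0 0 -3.5 0; 0 0 -6 0; 0 0 -9 0; 0 0 -12 0; 0 0 -13 0; 0 0 -13 0'
python3 - <<'E'
from h import *
st(); c=cam('side'); cv2.imwrite('pics/s5.png',cv2.resize(c[0]['color'][120:260,200:340],None,fx=4.2,fy=4.2,interpolation=cv2.INTER_CUBIC))
E
```

```text
clock: 11.72
position: [499.5, -164.2, 56.4]
orientation: [0.0, 0.966, 0.258, 0.001]
force: [-0.9, 0.3, -0.6]
gripper_width: 0.57
grasp_force: 0.0
clock: 12.35
position: [498.7, -163.9, 55.5]
orientation: [-0.0, 0.966, 0.258, -0.0]
force: [-0.0, -0.3, -2.6]
gripper_width: 0.116
grasp_force: 12.0
clock: 13.35
position: [499.0, -163.8, 185.9]
orientation: [-0.0, 0.966, 0.258, 0.001]
force: [-0.4, -0.5, -2.2]
gripper_width: 0.114
grasp_force: 12.0
t 13.35 p [ 499.  -163.8  185.9] F [-0.4 -0.5 -2.2] w 10.0 gf 12.0
toolx [0.867 0.499 0.001] y [ 0.499 -0.867  0.   ] z [ 0.001  0.    -1.   ]
```

View pics/s5.png

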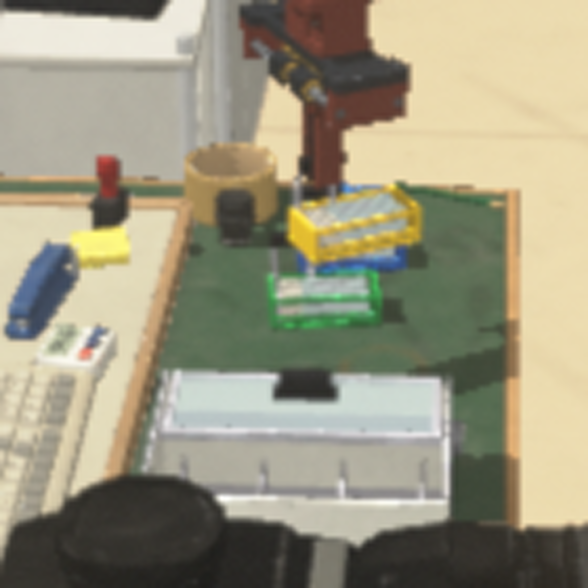

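```bash
cat >> h.py <<'E'
def tilt(name,n='side',bz=16.5,tab=None):
    "held rack: (slide u, nose-down deg) from its outline; bar at TCP+bz"
    c=cam(n); s=get_state(); M=R.from_quat(np.roll(s['orientation'],-1)).as_matrix(); y=np.arctan2(M[1,0],M[0,0])
    m=models.outline_of(n,name)[0]['region'].astype(float)
    def parts(v):
        out=[]
        for P in RACK:
            d=P-[26+v[0],-8,72]; cs,sn=np.cos(v[1]),np.sin(v[1])
            d=np.c_[d[:,0]*cs-d[:,2]*sn,d[:,1],d[:,0]*sn+d[:,2]*cs]
            out.append(place(d,[0,0,y])+s['position']+[0,0,bz])
        return out
    f=lambda v: np.abs(render(c,parts(v),[0,0,0])-m).sum()/m.sum()
    r=min((minimize(f,[0,t],method='Nelder-Mead',options=dict(initial_simplex=[[0,t],[6,t],[0,t+.15]],xatol=.01,fatol=1e-4)) for t in (0,.3,.6)),key=lambda r:r.fun)
    print(name,n,'u',r.x[0].round(1),'nose-down deg',np.degrees(r.x[1]).round(1),'err',round(r.fun,3)); return c,r.x,parts(r.x)
E
python3 - <<'E'
from h import *
tilt('rack_yellow')
go(S([185,-40,185]),SP[2]-np.pi/2)
E
```

```text
rack_yellow side u 58.3 nose-down deg 56.2 err 1.009
tcp [ 498.2 -163.6  184.6] F [ 0.9  0.2 -3. ] w 10.2 row [ 22.83 -31.97  -0.04] turn -61.4 j7 -0.45
```

```bash
python3 -m jog '1 -1 -1 -4; 3 -3.5 -1.5 -9; 5 -6.5 -2 -15; 7.5 -10 -2 -22; 10 -14 -2 -29; 12.5 -17.5 -2 -36; 15 -21 -2 -43; 17.5 -24.5 -2 -49; 20 -28 -2 -55; 21.8 -30.5 -2 -60; 22.8 -32 -2 -61.4; 22.8 -32 -2 -61.4'
python3 - <<'E'
from h import *
st(); 
for n in('side','top'):
    c=cam(n); m=models.outline_of(n,'rack_yellow'); print(n,[(round(r['score'],2),np.round(r['xy']),r['region'].sum()) for r in m])
    for w in (0,):
        im=c[0]['color'].copy(); xy=m[0]['xy'] if m else proj(c,get_state()['position'])[0]
        x,y=[int(v) for v in xy]; x=max(x,60);y=max(y,50)
        cr=im[y-50:y+50,x-50:x+50].copy()
        if m: cr[...,2][m[0]['region'][y-50:y+50,x-50:x+50]]//=2
        cv2.imwrite(f'pics/{n}6.png',cv2.resize(cr,None,fx=4,fy=4,interpolation=cv2.INTER_CUBIC))
a=cv2.imread('pics/side6.png');b=cv2.imread('pics/top6.png');cv2.imwrite('pics/b6.png',np.hstack([a,b]))
go(S([174,-40,116]),SP[2]-np.pi/2)
E
```

```text
clock: 15.0
position: [536.9, 227.7, 205.4]
orientation: [0.0, 0.699, 0.715, -0.0]
force: [0.3, -0.8, -1.9]
gripper_width: 0.114
grasp_force: 12.0
t 15.0 p [536.9 227.7 205.4] F [ 0.3 -0.8 -1.9] w 10.0 gf 12.0
toolx [-0.024  1.    -0.001] y [ 1.     0.024 -0.   ] z [-0.    -0.001 -1.   ]
side [(0.74, array([256., 226.]), np.int64(491))]
top [(0.74, array([218., 192.]), np.int64(488)), (0.47, array([288., 203.]), np.int64(2343))]
tcp [537.3 225.1 205.8] F [-0.4  0.4 -2.7] w 10.1 row [-0.88 -0.05  8.98] turn -0.2 j7 -0.23
```

View pics/b6.png

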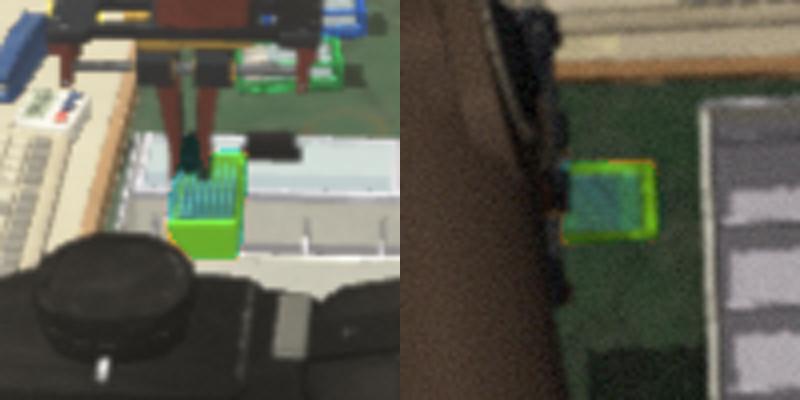

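Run:
```python
from h import *
tilt('rack_yellow')
c=cam('top'); m=models.outline_of('top','rack_yellow')[0]['region']; ys,xs=np.where(m); print('nose col',np.percentile(xs,98), 'rows',ys.min(),ys.max())
for z in (140,170): print(toS(at(c,(np.percentile(xs,98)+.5,(ys.min()+ys.max())/2),z)))
print(toS(get_state()['position']))
```

```text
Traceback (most recent call last):
  File "h.py", line 53, in tilt
    m=models.outline_of(n,name)[0]['region'].astype(float)
      ~~~~~~~~~~~~~~~~~~~~~~~~~^^^
IndexError: list index out of range
```

```bash
python3 - <<'E'
s=open('h.py').read()
s=s.replace("    m=models.outline_of(n,name)[0]['region'].astype(float)\n    def parts","    m=reg(n,name)\n    def parts")
s+='''
def reg(n,name):
    for i in range(4):
        r=models.outline_of(n,name)
        if r and r[0]['score']>.4: return r[0]['region'].astype(float)
        optics.get_image(n)
    raise SystemExit('not seen')
'''
open('h.py','w').write(s)
E
python3 - <<'E'
from h import *
tilt('rack_yellow')
c=cam('top'); m=reg('top','rack_yellow'); ys,xs=np.where(m>0); print('nose col',np.percentile(xs,98), 'rows',ys.min(),ys.max())
for z in (140,170): print(toS(at(c,(np.percentile(xs,98)+.5,(ys.min()+ys.max())/2),z)))
print(toS(get_state()['position']))
E
```

```text
rack_yellow side u 7.1 nose-down deg 5.8 err 0.223
nose col 230.0 rows 183 202
[112.5 -33.3 140. ]
[109.4 -29.3 170. ]
[184.4 -40.4 205.8]
```

```bash
python3 -m jog '0 0 3 0; -0.5 0 6 0; -1 0 8 0; -1 0 9 0; -1 0 9 0; -1 0 9 0' 0.3 7 && python3 -m jog '-1 0 0 0; -1.5 0 0 0; -2 0 0 0; -2.5 0 0 0; -3 0 0 0; -3 0 0 0'
python3 - <<'E'
from h import *
s=st();print(toS(s['position'])); tilt('rack_yellow')
E
```

```text
clock: 16.25
position: [537.9, 217.5, 116.5]
orientation: [0.0, 0.699, 0.715, 0.001]
force: [0.3, 0.0, -2.5]
gripper_width: 0.112
grasp_force: 7.0
clock: 17.0
position: [538.8, 192.7, 117.5]
orientation: [-0.002, 0.698, 0.716, 0.004]
force: [-1.2, 13.2, 4.9]
gripper_width: 0.115
grasp_force: 18.3
t 17.0 p [538.8 192.7 117.5] F [-1.2 13.2  4.9] w 10.1 gf 18.3
toolx [-0.026  1.     0.008] y [1.    0.026 0.003] z [ 0.003  0.008 -1.   ]
[150.3 -41.3 117.5]
rack_yellow side u 474.8 nose-down deg 29.3 err 1.22
```

Run:
```python
from h import *
c=cam('side');t=cam('top'); cv2.imwrite('pics/b7.png',np.hstack([cv2.resize(c[0]['color'][185:285,210:310],None,fx=4,fy=4,interpolation=cv2.INTER_CUBIC),cv2.resize(t[0]['color'][140:240,185:285],None,fx=4,fy=4,interpolation=cv2.INTER_CUBIC)]))
print(proj(c,get_state()['position']),proj(t,get_state()['position']))
```

```text
[[252.92385272 237.67069376]] [[217.39234122 191.3018936 ]]
```

View pics/b7.png

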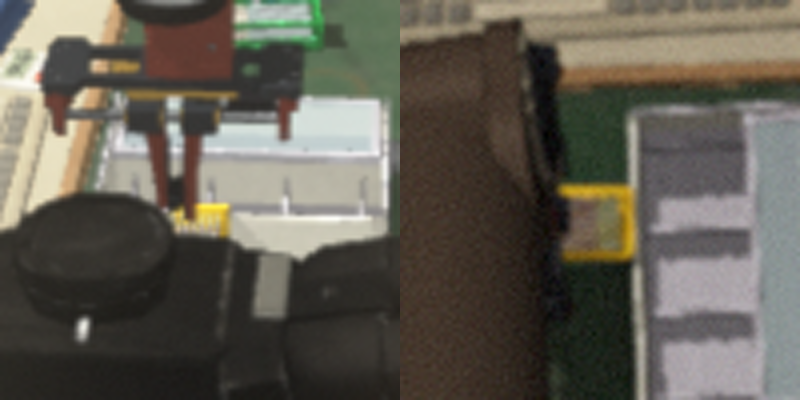

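```bash
python3 -m jog '0 0 0 0; 0 0 0 0; 0 0 0 0' 0.3 3 && python3 -m jog '-0.4 0 0 0; -0.8 0 0 0; -1.2 0 0 0; -1.2 0 0 0'
python3 - <<'E'
from h import *
s=st();print(toS(s['position']),np.round(s['torque'],2))
t=cam('top'); m=reg('top','rack_yellow'); ys,xs=np.where(m>0); print(xs.min(),xs.max(),ys.min(),ys.max())
cv2.imwrite('pics/b8.png',cv2.resize(t[0]['color'][140:240,185:285],None,fx=5,fy=5,interpolation=cv2.INTER_CUBIC))
E
```

```text
clock: 17.58
position: [538.8, 192.7, 117.5]
orientation: [-0.001, 0.698, 0.716, 0.004]
force: [-1.6, 12.8, 6.4]
gripper_width: 0.117
grasp_force: 13.4
clock: 18.08
position: [540.4, 184.2, 119.2]
orientation: [-0.002, 0.697, 0.717, 0.007]
force: [-2.4, 20.6, 15.2]
gripper_width: 0.127
grasp_force: 17.3
t 18.07 p [540.4 184.2 119.2] F [-2.4 20.6 15.2] w 11.1 gf 17.3
toolx [-0.029  1.     0.012] y [1.    0.028 0.007] z [ 0.006  0.012 -1.   ]
[141.9 -42.7 119.2] [4.76 0.53 0.1 ]
229 241 186 205
```

View pics/b8.png

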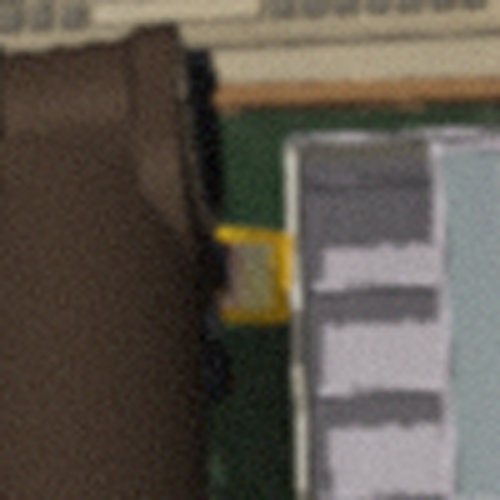

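```bash
python3 -m jog '1 0 0 0; 2 0 0 0; 3 0 0 0; 3 0 0 0' - 6 && python3 -m jog '0 0 -3 0; 0 0 -6 0; 0 0 -9 0; 0 0 -9 0; 0 0 -9 0'
python3 - <<'E'
from h import *
s=st();print(toS(s['position'])); c=cam('side')
try: tilt('rack_yellow')
except SystemExit: print('x')
cv2.imwrite('pics/b9.png',cv2.resize(c[0]['color'][185:285,210:310],None,fx=5,fy=5,interpolation=cv2.INTER_CUBIC))
E
```

```text
clock: 18.77
position: [537.2, 205.5, 115.1]
orientation: [-0.0, 0.699, 0.715, -0.001]
force: [-0.3, 0.0, -2.6]
gripper_width: 0.112
grasp_force: 7.0
clock: 19.4
position: [536.9, 204.6, 204.4]
orientation: [-0.0, 0.699, 0.715, -0.001]
force: [-0.7, -0.6, -2.8]
gripper_width: 0.113
grasp_force: 6.4
t 19.4 p [536.9 204.6 204.4] F [-0.7 -0.6 -2.8] w 9.9 gf 6.4
toolx [-0.022  1.    -0.001] y [ 1.     0.022 -0.001] z [-0.001 -0.001 -1.   ]
[162.3 -39.7 204.4]
rack_yellow side u 21.7 nose-down deg 19.2 err 0.149
```

View pics/b9.png

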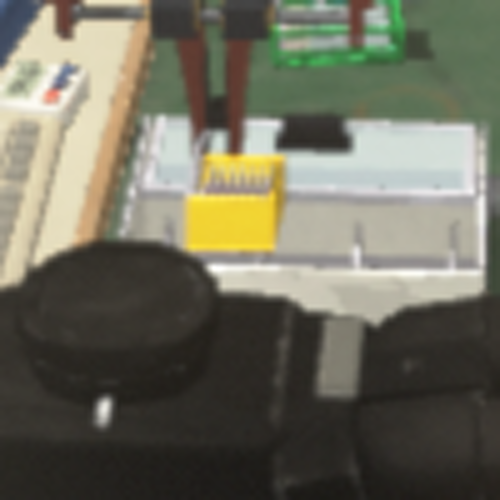

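```bash
python3 - <<'E'
s=open('h.py').read()
a=s.index('def tilt'); b=s.index('\ndef reg')
s=s[:a]+'''def tilt(name,bz=16.5):
    "held rack: slide u mm, nose-down, dz from side outline + nose column in top"
    c=cam('side'); m=reg('side',name); t=cam('top'); mt=reg('top',name); s=get_state(); M=R.from_quat(np.roll(s['orientation'],-1)).as_matrix(); y=np.arctan2(M[1,0],M[0,0])
    col=np.percentile(np.where(mt>0)[1],98)+.7
    def parts(v):
        out=[]
        for P in RACK:
            d=P-[26+v[0],-8,72]; cs,sn=np.cos(v[1]),np.sin(v[1])
            d=np.c_[d[:,0]*cs-d[:,2]*sn,d[:,1],d[:,0]*sn+d[:,2]*cs]
            out.append(place(d,[0,0,y])+s['position']+[0,0,bz])
        return out
    f=lambda v: (lambda p: np.abs(render(c,p[:1],[0,0,0])-m).sum()/m.sum()+.1*abs(proj(t,p[0])[:,0].max()-col)+.002*abs(v[0]))(parts(v))
    r=min((minimize(f,[0,q],method='Nelder-Mead',options=dict(initial_simplex=[[0,q],[6,q],[0,q+.15]],xatol=.01,fatol=1e-4)) for q in (0,.3,.6)),key=lambda r:r.fun)
    p=parts(r.x)[0]; q=np.array([toS(v) for v in p])
    print(name,'u',r.x[0].round(1),'nose-down',np.degrees(r.x[1]).round(1),'err',round(r.fun,3),'S-frame: nose top x,z',q[1][[0,2]],'nose bot',q[0][[0,2]],'tail bot',q[4][[0,2]],'y',q[:,1].min(),q[:,1].max()); return r.x
'''+s[b:]
open('h.py','w').write(s)
E
python3 - <<'E'
from h import *
tilt('rack_yellow'); tilt('rack_yellow')
E
```

```text
rack_yellow u 2.2 nose-down 15.1 err 0.231 S-frame: nose top x,z [100.  161.1] nose bot [107.9 132.2] tail bot [200.5 157.2] y -56.1 -8.1
rack_yellow u 2.6 nose-down 15.4 err 0.208 S-frame: nose top x,z [100.  161.2] nose bot [108.  132.3] tail bot [200.6 157.8] y -56.3 -8.3
```

```bash
python3 -m jog '0 -2 0 0; 0 -4 0 0; 0 -6 0 0; 0 -7.2 3 0; 0 -7.2 6 0; 0 -7.2 9 0; 0 -7.2 11.1 0; 0 -7.2 11.1 0; 0 -7.2 11.1 0' && python3 -m jog '-0.5 0 0 0; -1 0 0 0; -1.3 0 -0.2 0; -1.6 0 -0.4 0; -2 0 -0.6 0; -2.4 0 -0.8 0; -2.4 0 -0.8 0' - 3
python3 - <<'E'
from h import *
s=st();print(toS(s['position']))
E
```

```text
clock: 21.08
position: [466.2, 203.5, 95.5]
orientation: [0.0, 0.699, 0.715, 0.0]
force: [0.6, 0.2, -2.1]
gripper_width: 0.111
grasp_force: 6.2
clock: 21.95
position: [466.3, 179.8, 103.0]
orientation: [-0.0, 0.699, 0.715, 0.001]
force: [0.0, 3.9, -1.1]
gripper_width: 0.123
grasp_force: 6.8
t 21.95 p [466.3 179.8 103. ] F [ 0.   3.9 -1.1] w 10.8 gf 6.8
toolx [-0.023  1.     0.001] y [1.    0.023 0.001] z [ 0.001  0.001 -1.   ]
[139.1  31.4 103. ]
```

```bash
python3 -m jog '-0.5 0 -0.25 0; -1 0 -0.5 0; -1.4 0 -0.75 0; -1.8 0 -0.95 0; -2.2 0 -1.1 0; -2.5 0 -1.2 0; -2.5 0 -1.2 0'
python3 - <<'E'
from h import *
s=st();print(toS(s['position']))
E
```

```text
clock: 22.82
position: [466.6, 153.9, 114.6]
orientation: [0.0, 0.699, 0.715, -0.0]
force: [0.4, -0.1, -2.4]
gripper_width: 0.11
grasp_force: 4.1
t 22.82 p [466.6 153.9 114.6] F [ 0.4 -0.1 -2.4] w 9.7 gf 4.1
toolx [-0.022  1.    -0.   ] y [ 1.     0.022 -0.   ] z [-0. -0. -1.]
[113.3  31.8 114.6]
```

```bash
python3 -m jog '0 0 0 0; 0.5 0 0 0; 0.5 0 -2 0; 0.5 0 -5 0; 0.5 0 -8 0; 0.5 0 -10 0; 0.5 0 -10 0; 0.5 0 -10 0' - 30
python3 - <<'E'
from h import *
s=st();print(toS(s['position'])); c=cam('side'); t=cam('top')
try: tilt('rack_yellow')
except SystemExit: print('x')
cv2.imwrite('pics/b10.png',np.hstack([cv2.resize(c[0]['color'][185:285,210:310],None,fx=4,fy=4,interpolation=cv2.INTER_CUBIC),cv2.resize(t[0]['color'][150:250,185:285],None,fx=4,fy=4,interpolation=cv2.INTER_CUBIC)]))
E
```

```text
clock: 23.82
position: [465.9, 159.5, 213.7]
orientation: [-0.0, 0.699, 0.715, -0.001]
force: [-0.3, 0.9, -2.4]
gripper_width: 0.112
grasp_force: 31.8
t 23.82 p [465.9 159.5 213.7] F [-0.3  0.9 -2.4] w 9.9 gf 31.8
toolx [-0.023  1.    -0.001] y [ 1.     0.023 -0.001] z [-0.001 -0.001 -1.   ]
[118.9  32.3 213.7]
rack_yellow u -1.9 nose-down 40.1 err 0.292 S-frame: nose top x,z [ 90.5 152. ] nose bot [109.9 129.1] tail bot [183.3 190.9] y 15.9 63.9
```

View pics/b10.png

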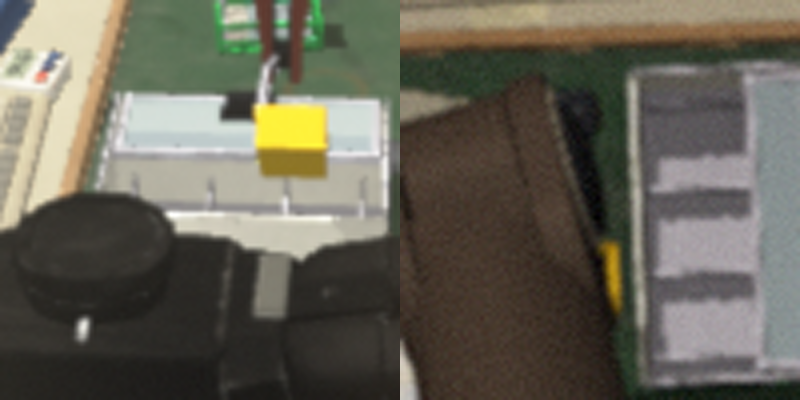

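```bash
python3 -m jog '-0.5 -0.5 0 0; -1.2 -1 0 0; -2 -1.5 0 0; -2.8 -2 0 0; -3.5 -2.1 1 0; -3.5 -2.1 2.5 0; -3.5 -2.1 4 0; -3.5 -2.1 4 0; -3.5 -2.1 4 0'
python3 - <<'E'
from h import *
s=st();print(toS(s['position']))
try: tilt('rack_yellow')
except SystemExit: print('x')
E
```

```text
clock: 25.25
position: [446.5, 124.1, 174.5]
orientation: [0.0, 0.699, 0.715, -0.0]
force: [1.1, 0.2, -2.2]
gripper_width: 0.113
grasp_force: 31.8
t 25.25 p [446.5 124.1 174.5] F [ 1.1  0.2 -2.2] w 9.9 gf 31.8
toolx [-0.023  1.    -0.001] y [ 1.     0.023 -0.   ] z [-0.    -0.001 -1.   ]
[ 83.9  52.6 174.5]
x
```

```bash
python3 -m jog '-0.5 0 0.9 0; -1 0 1.8 0; -1.7 0 2.4 0; -2.4 0 3 0; -3.1 0 3.6 0; -3.8 0 4.2 0; -4.4 0 4.7 0; -4.4 0 4.7 0' && python3 -m jog '-0.5 0 0.4 0; -1 0 0.85 0; -1.5 0 1.3 0; -2 0 1.7 0; -2 0 1.7 0; -2 0 1.7 0'
python3 - <<'E'
from h import *
s=st();print(toS(s['position']))
c=cam('top');cv2.imwrite('pics/b11.png',cv2.resize(c[0]['color'][150:250,225:325],None,fx=4,fy=4,interpolation=cv2.INTER_CUBIC))
E
```

```text
clock: 26.8
position: [447.2, 79.4, 127.3]
orientation: [-0.0, 0.699, 0.715, -0.0]
force: [0.3, -0.0, -1.9]
gripper_width: 0.11
grasp_force: 31.8
clock: 27.55
position: [447.9, 60.1, 110.7]
orientation: [0.0, 0.699, 0.715, 0.0]
force: [0.0, 1.2, -2.8]
gripper_width: 0.111
grasp_force: 31.8
t 27.55 p [447.9  60.1 110.7] F [ 0.   1.2 -2.8] w 9.8 gf 31.8
toolx [-0.023  1.     0.   ] y [1.    0.023 0.   ] z [ 0.  0. -1.]
[ 19.9  52.7 110.7]
```

```bash
python3 -m jog '-0.5 0 0.4 0; -1 0 0.8 0; -1 0 0.8 0; -1 0 0.8 0' && python3 -m jog '0 0 0 0; 0.3 0 0 0; 0.6 0 0 0; 0.9 0 0 0; 1.2 0 0 0; 1.5 0 0 0; 1.8 0 0.1 0; 1.8 0 0.1 0' - 3
python3 - <<'E'
from h import *
s=st();print(toS(s['position']))
E
```

```text
clock: 28.1
position: [448.0, 49.9, 102.6]
orientation: [-0.0, 0.699, 0.715, -0.0]
force: [0.2, -0.1, -2.5]
gripper_width: 0.111
grasp_force: 31.8
clock: 29.1
position: [447.5, 68.3, 101.5]
orientation: [-0.0, 0.699, 0.715, -0.0]
force: [-0.6, -0.3, -1.7]
gripper_width: 0.114
grasp_force: 3.0
t 29.1 p [447.5  68.3 101.5] F [-0.6 -0.3 -1.7] w 10.0 gf 3.0
toolx [-0.023  1.     0.   ] y [ 1.     0.023 -0.   ] z [-0. -0. -1.]
[ 28.1  52.8 101.5]
```

```bash
python3 -m jog '0.3 0 0 0; 0.6 0 0 0; 0.9 0 0 0; 1.2 0 0 0; 1.2 0 0 0'
python3 - <<'E'
from h import *
s=st();print(toS(s['position']))
c=cam('side');t=cam('top');print(proj(c,s['position']))
cv2.imwrite('pics/b12.png',np.hstack([cv2.resize(c[0]['color'][190:270,230:330],None,fx=4,fy=5,interpolation=cv2.INTER_CUBIC),cv2.resize(t[0]['color'][150:250,215:315],None,fx=4,fy=4,interpolation=cv2.INTER_CUBIC)]))
E
```

```text
clock: 29.72
position: [447.3, 80.3, 101.6]
orientation: [-0.0, 0.699, 0.715, 0.0]
force: [-0.4, 0.1, -2.4]
gripper_width: 0.116
grasp_force: 3.1
t 29.73 p [447.3  80.3 101.6] F [-0.4  0.1 -2.4] w 10.2 gf 3.1
toolx [-0.023  1.     0.   ] y [ 1.     0.023 -0.   ] z [-0.  0. -1.]
[ 40.1  52.8 101.6]
[[286.96088477 222.76272844]]
```

View pics/b12.png

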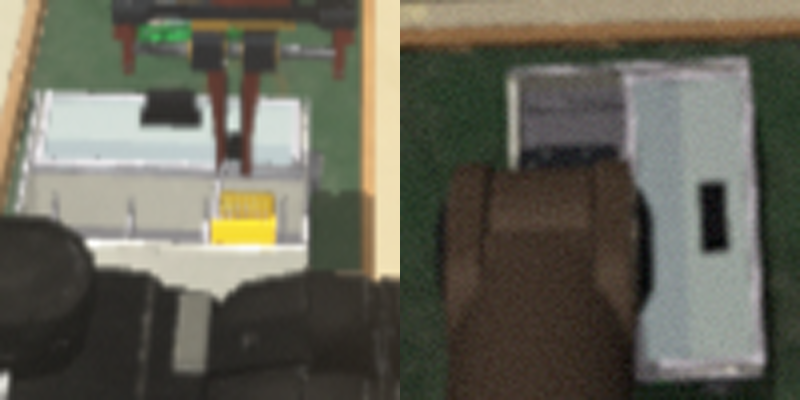

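```bash
python3 -m jog '-0.3 0 0.3 0; -0.6 0 0.6 0; -0.8 0 1 0; -0.8 0 1.4 0; -0.8 0 1.8 0; -0.8 0 2 0; -0.8 0 2 0' && python3 -m jog '0.4 0 0.3 0; 0.8 0 0.5 0; 1.2 0 0.8 0; 1.5 0 1.1 0; 1.7 0 1.4 0; 1.8 0 1.6 0; 1.8 0 1.6 0'
python3 - <<'E'
from h import *
s=st();print(toS(s['position']))
E
```

```text
clock: 30.7
position: [447.8, 72.4, 81.7]
orientation: [0.0, 0.699, 0.715, 0.0]
force: [1.0, 3.0, 0.5]
gripper_width: 0.114
grasp_force: 3.0
clock: 31.58
position: [447.0, 89.9, 65.5]
orientation: [-0.0, 0.699, 0.715, -0.0]
force: [0.6, 0.7, -2.3]
gripper_width: 0.114
grasp_force: 3.0
t 31.57 p [447.   89.9  65.5] F [ 0.6  0.7 -2.3] w 10.0 gf 3.0
toolx [-0.022  1.    -0.   ] y [ 1.     0.022 -0.   ] z [-0. -0. -1.]
[49.7 52.8 65.5]
```

```bash
python3 -m jog '0 0 0.2 0; 0 0 0.4 0; 0 0 0.4 0' && python3 -m jog '0 0 0 0; 0 0 0 0; 0 0 0 0' 2.4 5
python3 - <<'E'
from h import *
s=st();print(toS(s['position']))
c=cam('side');
cv2.imwrite('pics/b13.png',cv2.resize(c[0]['color'][190:270,230:330],None,fx=6,fy=6,interpolation=cv2.INTER_CUBIC))
E
```

```text
clock: 31.95
position: [447.1, 90.0, 61.5]
orientation: [-0.0, 0.699, 0.715, -0.0]
force: [-0.6, 0.1, -0.1]
gripper_width: 0.119
grasp_force: 3.0
clock: 32.33
position: [447.2, 90.0, 61.6]
orientation: [0.0, 0.699, 0.715, 0.0]
force: [0.3, -0.2, -0.2]
gripper_width: 0.271
grasp_force: 0.0
t 32.33 p [447.2  90.   61.6] F [ 0.3 -0.2 -0.2] w 23.8 gf 0.0
toolx [-0.023  1.    -0.   ] y [1.    0.023 0.   ] z [ 0. -0. -1.]
[49.8 52.6 61.6]
```

View pics/b13.png

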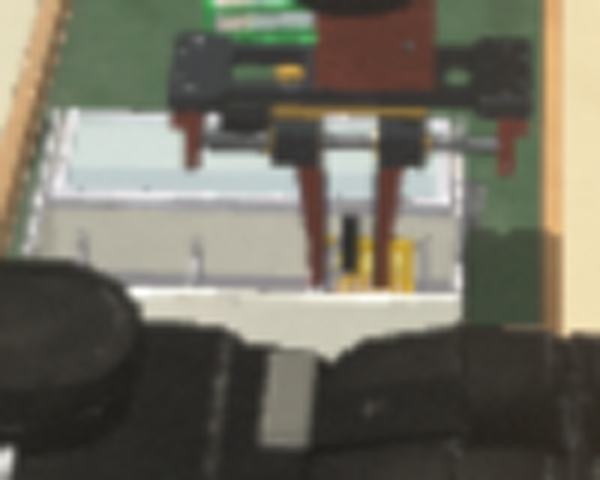

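```bash
python3 -m jog '0 -0.4 0 0; 0 -0.8 0 0; 0 -1.2 0.1 0; 0 -1.6 0.2 0; 0 -2 0.4 0; 0 -2.5 0.6 0; 0 -2.5 0.6 0' && python3 -m jog '0 0.3 0 0; 0 0.3 -2 0; 0 0.3 -4 0; 0 0.3 -5 0; 0 0.3 -5 0' && python3 -m jog '0 0 0 0; 0 0 0 0; 0 0 0 0; 0 0 0 0' 0 10
python3 - <<'E'
from h import *
s=st();print(toS(s['position']))
E
```

```text
clock: 33.25
position: [421.5, 89.4, 55.4]
orientation: [-0.0, 0.699, 0.715, -0.0]
force: [-0.3, 0.9, 0.1]
gripper_width: 0.27
grasp_force: 0.0
clock: 33.88
position: [425.6, 89.8, 106.0]
orientation: [0.0, 0.699, 0.715, 0.001]
force: [-0.4, -0.9, 0.6]
gripper_width: 0.27
grasp_force: 0.0
clock: 34.38
position: [425.0, 89.4, 105.4]
orientation: [-0.0, 0.699, 0.715, -0.0]
force: [0.1, 0.1, -0.3]
gripper_width: 0.007
grasp_force: 0.0
t 34.38 p [425.   89.4 105.4] F [ 0.1  0.1 -0.3] w 0.6 gf 0.0
toolx [-0.023  1.    -0.   ] y [ 1.     0.023 -0.   ] z [-0. -0. -1.]
[ 49.8  74.8 105.4]
```

```bash
python3 -m jog '0 0 2 0; 0 0 3 0; 0 0 3.6 0; 0 -0.1 4.2 0; 0 -0.2 4.8 0; 0 -0.2 5.2 0; 0 -0.2 5.2 0'
python3 - <<'E'
from h import *
s=st();print(toS(s['position']))
E
```

```text
clock: 35.25
position: [418.3, 89.3, 53.5]
orientation: [-0.004, 0.699, 0.715, -0.003]
force: [-17.6, 0.1, 29.3]
gripper_width: 0.003
grasp_force: 15.1
t 35.25 p [418.3  89.3  53.5] F [-17.6   0.1  29.3] w 0.2 gf 15.1
toolx [-0.023  1.     0.001] y [ 1.     0.023 -0.01 ] z [-0.01   0.001 -1.   ]
[49.8 81.6 53.5]
```

```bash
python3 -m jog '0 0 -0.5 0; 0 0 -2 0; 0 0 -5 0; 0 0 -9 0; 0 0 -13 0; 0 0 -15 0; 0 0 -15 0' && python3 -m jog '0 2 0 0; 0 6 0 0; 0 10 0 0; 0 14 0 0; -5 18 0 0; -10 20 0 0; -15 20 0 0; -20 20 0 0; -20 20 0 0' 5
python3 - <<'E'
from h import *
s=st();print(toS(s['position']))
c=cam('side');t=cam('top')
for n,cc in(('side',c),('top',t)):
    print(n,lm(n,'rack_yellow_bar'),lm(n,'rack_yellow'),'pred swung',proj(cc,[S([50,84,48]),S([50,53,80]),S([24,61,8])]).round(1).tolist())
    r=models.outline_of(n,'rack_yellow')
    if r: ys,xs=np.where(r[0]['region']); print(r[0]['score'],len(xs),xs.min(),xs.max(),ys.min(),ys.max(), 'pred',proj(cc,[S([x,y,z]) for x in(-24,72) for y in(37,85) for z in (8,38)]).round().tolist())
cr=t[0]['color'][150:250,225:325]; cv2.imwrite('pics/b14.png',np.hstack([cv2.resize(c[0]['color'][190:270,230:330],None,fx=4,fy=5,interpolation=cv2.INTER_CUBIC),cv2.resize(cr,None,fx=4,fy=4,interpolation=cv2.INTER_CUBIC)]))
E
```

```text
clock: 36.12
position: [424.7, 89.9, 205.5]
orientation: [0.001, 0.699, 0.715, 0.003]
force: [-0.2, -0.0, -0.7]
gripper_width: 0.005
grasp_force: 0.0
clock: 37.25
position: [626.5, -112.2, 202.7]
orientation: [0.001, 0.702, 0.712, -0.001]
force: [-0.3, 0.0, -0.6]
gripper_width: 0.57
grasp_force: 0.0
t 37.25 p [ 626.5 -112.2  202.7] F [-0.3  0.  -0.6] w 50.0 gf 0.0
toolx [-0.015  1.    -0.003] y [ 1.     0.015 -0.001] z [-0.001 -0.003 -1.   ]
[-156.5 -121.9  202.7]
side [(0.59, [297.2, 236.4])] [(0.71, [287.4, 307.1]), (0.58, [286.0, 244.9])] pred swung [[296.9, 239.5], [286.9, 230.5], [289.5, 245.4]]
0.71 125 282 296 229 238 pred [[282.0, 237.0], [282.0, 229.0], [297.0, 237.0], [298.0, 229.0], [281.0, 254.0], [281.0, 246.0], [297.0, 254.0], [297.0, 246.0]]
top [(0.64, [260.7, 233.6])] [(0.8, [265.8, 226.1])] pred swung [[257.5, 236.3], [256.3, 224.7], [266.7, 228.6]]
0.69 291 251 270 218 235 pred [[283.0, 220.0], [283.0, 219.0], [284.0, 236.0], [283.0, 236.0], [250.0, 221.0], [249.0, 220.0], [251.0, 238.0], [250.0, 237.0]]
```

```bash
cat >> h.py <<'E'
def rackpose(name,q0):
    c=cam('top'); m=reg('top',name); q,f=fit([(c,m)],RACK,q0); b=place(np.array([[26,-8,72.]]),q)[0]; print(name,q.round(3),'err',round(f,3),'bar',b.round(1)); return q,b
E
python3 - <<'E'
from h import *
rackpose('rack_blue',[490,-386,.18]); q,b=rackpose('rack_green',[509,-281,.144]); print(tri([cam('side'),cam('top')],[[297.2,236.4],[260.7,233.6]]))
go([b[0],b[1],130],q[2]-np.pi/2)
E
```

```text
rack_blue [ 4.90897e+02 -3.86346e+02  1.67000e-01] err 0.055 bar [ 517.9 -389.9   72. ]
rack_green [ 5.07809e+02 -2.83293e+02  1.78000e-01] err 0.085 bar [ 534.8 -286.6   72. ]
[419.3  79.8  53.4]
tcp [ 627.6 -105.8  203.7] F [0.5 0.3 0.5] w 50.1 row [-17.86  -9.7    7.37] turn 81.1 j7 0.42
```

```bash
python3 -m jog '-2 -1 0 9; -4 -2 0 18; -6 -3.3 0 27; -8.5 -4.6 1 36; -11 -6 2 45; -13.5 -7.3 3 54; -15.5 -8.5 4 63; -17 -9.4 4 72; -17.9 -9.7 4 80; -17.9 -9.7 4 80; -17.9 -9.7 4 80'
python3 - <<'E'
from h import *
go([534.8,-286.4,55],.165-np.pi/2)
E
```

```text
clock: 39.33
position: [535.0, -286.6, 163.6]
orientation: [-0.0, 0.995, 0.1, 0.0]
force: [-0.1, -0.2, 0.2]
gripper_width: 0.57
grasp_force: 0.0
tcp [ 535.  -286.6  163.6] F [-0.1 -0.2  0.2] w 50.0 row [-0.02 -0.02 10.86] turn 2.1 j7 -0.41
```

```bash
python3 -m jog '0 0 3 2; 0 0 6 2; 0 0 9 2; 0 0 10.3 2; 0 0 10.9 2; 0 0 10.9 2; 0 0 10.9 2' && python3 -m jog '0 0 0 0; 0 0 0 0; 0 0 0 0; 0 0 0 0; 0 0 0 0' 0.3 6 && python3 -m jog '0 0 -0.5 0; 0 0 -1.5 0; 0 0 -3.5 0; 0 0 -6 0; 0 0 -9 0; 0 0 -12 0; 0 0 -14 0; 0 0 -14 0'
python3 - <<'E'
from h import *
st(); go(S([162,32,195]),SP[2]-np.pi/2)
E
```

```text
clock: 40.2
position: [535.2, -287.4, 55.5]
orientation: [0.0, 0.997, 0.081, 0.001]
force: [0.0, -1.0, 0.0]
gripper_width: 0.571
grasp_force: 0.0
clock: 40.83
position: [534.6, -287.0, 54.5]
orientation: [-0.0, 0.997, 0.081, -0.0]
force: [1.3, -0.2, -1.4]
gripper_width: 0.116
grasp_force: 6.0
clock: 41.82
position: [535.3, -287.6, 196.4]
orientation: [0.0, 0.997, 0.081, 0.001]
force: [0.1, -0.7, -2.6]
gripper_width: 0.115
grasp_force: 6.0
t 41.83 p [ 535.3 -287.6  196.4] F [ 0.1 -0.7 -2.6] w 10.1 gf 6.0
toolx [0.987 0.162 0.003] y [ 0.162 -0.987  0.001] z [ 0.003 -0.001 -1.   ]
tcp [ 535.3 -287.6  196.4] F [ 0.1 -0.7 -2.6] w 10.1 row [  1.01 -49.51   0.08] turn -82.0 j7 -0.47
```

```bash
python3 -m jog '0 -1.5 0 -3; 0.1 -4 0 -8; 0.2 -7.5 0 -15; 0.3 -12 0 -22; 0.4 -17 0 -30; 0.5 -22 0 -38; 0.6 -27 0 -46; 0.7 -32 0 -54; 0.8 -37 0 -62; 0.9 -42 0 -70; 1 -46 0 -77; 1 -48.5 0 -82' - 10 && python3 -m jog '0 0 0 0; 0 0 0 0'
python3 - <<'E'
from h import *
go(S([162,32,195]),SP[2]-np.pi/2)
try: tilt('rack_green')
except SystemExit: print('x')
print(toS(get_state()['position']))
E
```

```text
clock: 43.32
position: [464.4, 195.5, 193.7]
orientation: [-0.0, 0.696, 0.718, -0.001]
force: [0.4, -0.5, -1.5]
gripper_width: 0.119
grasp_force: 10.0
clock: 43.58
position: [466.2, 191.5, 194.4]
orientation: [0.0, 0.7, 0.714, -0.0]
force: [0.5, 0.0, -1.6]
gripper_width: 0.113
grasp_force: 10.0
tcp [466.2 191.5 194.4] F [ 0.5  0.  -1.6] w 9.9 row [ 1.11 -0.07 -0.06] turn -0.2 j7 -0.2
rack_green u 3.1 nose-down 3.4 err 0.274 S-frame: nose top x,z [ 76.7 164.7] nose bot [ 78.5 134.7] tail bot [174.3 140.4] y 14.9 63.3
[151.2  31.  194.7]
```

```bash
python3 -m jog '0.7 0 2 0; 1.4 0 5 0; 1.4 0 8 0; 1.4 0 10.5 0; 1.4 0 11.4 0; 1.4 0 11.4 0; 1.4 0 11.4 0' && python3 -m jog '-0.3 0 0 0; -0.6 0 0 0; -0.9 0 -0.5 0; -1.3 0 -0.9 0; -1.6 0 -1.4 0; -1.95 0 -1.8 0; -1.95 0 -1.8 0' - 3
python3 - <<'E'
from h import *
s=st();print(toS(s['position']))
E
```

```text
clock: 44.65
position: [466.6, 207.2, 81.6]
orientation: [0.0, 0.699, 0.715, 0.001]
force: [0.7, -0.6, -1.5]
gripper_width: 0.112
grasp_force: 10.0
clock: 45.52
position: [466.6, 187.8, 99.1]
orientation: [-0.0, 0.699, 0.715, 0.001]
force: [-0.3, 1.3, -1.4]
gripper_width: 0.111
grasp_force: 4.6
t 45.52 p [466.6 187.8  99.1] F [-0.3  1.3 -1.4] w 9.8 gf 4.6
toolx [-0.023  1.     0.001] y [1.    0.023 0.001] z [ 0.001  0.001 -1.   ]
[147.2  31.   99.1]
```

```bash
python3 -m jog '-0.4 0 -0.3 0; -0.8 0 -0.65 0; -1.15 0 -0.95 0; -1.6 0 -1.2 0; -2 0 -1.5 0; -2.4 0 -1.7 0; -2.8 0 -1.9 0; -3.2 0 -2.05 0; -3.2 0 -2.05 0' && python3 -m jog '0 0 0 0; 0 0 0 0; 0.6 0 0 0; 0.6 0 -3 0; 0.6 0 -6 0; 0.6 0 -9 0; 0.6 0 -9.5 0; 0.6 0 -9.5 0' - 30
python3 - <<'E'
from h import *
s=st();print(toS(s['position']))
try: tilt('rack_green')
except SystemExit: print('x')
E
```

```text
clock: 46.65
position: [467.1, 155.2, 119.3]
orientation: [0.0, 0.699, 0.715, -0.0]
force: [-0.4, 0.5, -2.8]
gripper_width: 0.113
grasp_force: 3.0
clock: 47.65
position: [466.5, 162.1, 213.6]
orientation: [-0.0, 0.699, 0.715, -0.0]
force: [-0.5, 0.0, -2.6]
gripper_width: 0.11
grasp_force: 30.1
t 47.65 p [466.5 162.1 213.6] F [-0.5  0.  -2.6] w 9.6 gf 30.1
toolx [-0.023  1.     0.   ] y [ 1.     0.023 -0.   ] z [-0.  0. -1.]
[121.4  31.7 213.6]
rack_green u 7.3 nose-down 43.9 err 0.271 S-frame: nose top x,z [ 91.4 143. ] nose bot [112.2 121.3] tail bot [181.3 187.9] y 15.9 63.9
```

```bash
python3 -m jog '-0.5 1.5 0 0; -1.2 4 0 0; -2 6.5 0 0; -2.8 8.5 0 0; -3.5 9.8 0 0; -3.7 10.1 1 0; -3.7 10.1 3 0; -3.7 10.1 4 0; -3.7 10.1 4 0; -3.7 10.1 4 0'
python3 - <<'E'
from h import *
s=st();print(toS(s['position']))
try: tilt('rack_green')
except SystemExit: print('x')
E
```

```text
clock: 49.1
position: [568.9, 127.1, 174.6]
orientation: [0.0, 0.699, 0.715, 0.0]
force: [0.6, -0.3, -2.8]
gripper_width: 0.106
grasp_force: 30.1
t 49.1 p [568.9 127.1 174.6] F [ 0.6 -0.3 -2.8] w 9.3 gf 30.1
toolx [-0.023  1.     0.   ] y [1.    0.023 0.001] z [ 0.001  0.    -1.   ]
[ 84.1 -69.8 174.6]
rack_green u 168.5 nose-down 35.4 err 0.968 S-frame: nose top x,z [-89.2  16.1] nose bot [-71.8  -8.3] tail bot [ 6.4 47.4] y -85.8 -37.7
```

```bash
python3 -m jog '-0.6 -0.1 0.8 0; -1.2 -0.1 1.4 0; -1.9 -0.1 2.1 0; -2.6 -0.1 2.8 0; -3.2 -0.1 3.3 0; -3.8 -0.1 3.9 0; -4.4 -0.1 4.5 0; -4.4 -0.1 4.5 0' && python3 -m jog '-0.5 0 0.45 0; -1 0 0.9 0; -1.5 0 1.3 0; -2 0 1.75 0; -2 0 1.75 0'
python3 - <<'E'
from h import *
s=st();print(toS(s['position']))
E
```

```text
clock: 50.4
position: [568.4, 82.2, 128.7]
orientation: [-0.0, 0.699, 0.715, -0.0]
force: [-0.5, 1.0, -2.3]
gripper_width: 0.107
grasp_force: 30.1
clock: 51.02
position: [568.9, 62.2, 111.3]
orientation: [-0.0, 0.699, 0.715, -0.0]
force: [0.2, -0.4, -1.6]
gripper_width: 0.112
grasp_force: 30.1
t 51.02 p [568.9  62.2 111.3] F [ 0.2 -0.4 -1.6] w 9.9 gf 30.1
toolx [-0.022  1.    -0.   ] y [ 1.     0.022 -0.001] z [-0.001 -0.    -1.   ]
[ 19.3 -68.4 111.3]
```

```bash
python3 -m jog '-0.5 0 0.4 0; -1 0 0.8 0; -1 0 0.8 0; -1 0 0.8 0' && python3 -m jog '0 0 0 0; 0.3 0 0 0; 0.6 0 0 0; 0.9 0 0 0; 1.2 0 0 0; 1.5 0 0 0; 1.8 0 0.1 0; 2.1 0 0.1 0; 2.4 0 0.1 0; 2.7 0 0.1 0; 3 0 0.1 0; 3 0 0.1 0' - 3
python3 - <<'E'
from h import *
s=st();print(toS(s['position']))
try: tilt('rack_green')
except SystemExit: print('x')
E
```

```text
clock: 51.52
position: [569.4, 53.0, 103.6]
orientation: [-0.0, 0.699, 0.715, 0.0]
force: [0.3, 0.5, -1.8]
gripper_width: 0.114
grasp_force: 30.1
clock: 53.02
position: [568.7, 83.3, 102.6]
orientation: [-0.0, 0.699, 0.715, 0.0]
force: [0.1, 0.0, -2.0]
gripper_width: 0.113
grasp_force: 3.0
t 53.02 p [568.7  83.3 102.6] F [ 0.1  0.  -2. ] w 10.0 gf 3.0
toolx [-0.023  1.     0.   ] y [1.    0.023 0.   ] z [-0.  0. -1.]
[ 40.3 -68.7 102.6]
rack_green u -1.0 nose-down 37.0 err 1.078 S-frame: nose top x,z [ 6.8 41.7] nose bot [24.8 17.7] tail bot [101.5  75.4] y -84.7 -36.6
```

```bash
python3 -m jog '-0.3 0 0.3 0; -0.6 0 0.6 0; -0.8 0 1 0; -0.8 0 1.4 0; -0.8 0 1.8 0; -0.8 0 2.1 0; -0.8 0 2.1 0' && python3 -m jog '0.4 0 0.3 0; 0.8 0 0.5 0; 1.2 0 0.8 0; 1.5 0 1.1 0; 1.7 0 1.4 0; 1.8 0 1.6 0; 1.8 0 1.6 0'
python3 - <<'E'
from h import *
s=st();print(toS(s['position']))
E
```

```text
clock: 54.2
position: [569.1, 75.6, 81.6]
orientation: [-0.0, 0.699, 0.715, 0.0]
force: [-0.2, 3.1, 0.2]
gripper_width: 0.113
grasp_force: 3.0
clock: 55.08
position: [568.4, 92.7, 65.6]
orientation: [0.0, 0.699, 0.715, -0.0]
force: [-0.1, -0.7, 0.5]
gripper_width: 0.109
grasp_force: 3.0
t 55.08 p [568.4  92.7  65.6] F [-0.1 -0.7  0.5] w 9.6 gf 3.0
toolx [-0.022  1.    -0.   ] y [ 1.     0.022 -0.   ] z [-0. -0. -1.]
[ 49.8 -68.6  65.6]
```

```bash
python3 -m jog '0 0 0.2 0; 0 0 0.4 0; 0 0 0.4 0' && python3 -m jog '0 0 0 0; 0 0 0 0; 0 0 0 0' 2.4 5 && python3 -m jog '0 -0.4 0 0; 0 -0.8 0 0; 0 -1.2 0.1 0; 0 -1.6 0.2 0; 0 -2 0.4 0; 0 -2.5 0.6 0; 0 -2.5 0.6 0' && python3 -m jog '0 0.3 0 0; 0 0.3 -2 0; 0 0.3 -4 0; 0 0.3 -5 0; 0 0.3 -5 0' && python3 -m jog '0 0 0 0; 0 0 0 0; 0 0 0 0; 0 0 0 0' 0 10
python3 - <<'E'
from h import *
s=st();print(toS(s['position']))
E
```

```text
clock: 55.45
position: [568.4, 93.0, 61.5]
orientation: [-0.0, 0.699, 0.715, -0.0]
force: [-0.9, 0.5, 0.7]
gripper_width: 0.116
grasp_force: 3.0
clock: 55.82
position: [568.5, 93.0, 61.6]
orientation: [0.0, 0.699, 0.715, 0.0]
force: [0.4, 0.0, 0.6]
gripper_width: 0.274
grasp_force: 0.0
clock: 56.7
position: [542.9, 92.4, 55.4]
orientation: [-0.0, 0.699, 0.715, -0.0]
force: [-0.7, -0.5, -0.8]
gripper_width: 0.272
grasp_force: 0.0
clock: 57.32
position: [547.1, 92.8, 106.9]
orientation: [0.0, 0.699, 0.715, 0.001]
force: [-0.2, -0.2, -0.3]
gripper_width: 0.276
grasp_force: 0.0
clock: 57.82
position: [546.4, 92.3, 105.4]
orientation: [-0.0, 0.699, 0.715, -0.0]
force: [-0.4, 0.5, -0.8]
gripper_width: 0.007
grasp_force: 0.0
t 57.83 p [546.4  92.3 105.4] F [-0.4  0.5 -0.8] w 0.6 gf 0.0
toolx [-0.023  1.    -0.   ] y [ 1.     0.023 -0.   ] z [-0. -0. -1.]
[ 49.8 -46.5 105.4]
```

```bash
python3 -m jog '0 0 2 0; 0 0 3 0; 0 0 3.6 0; 0 -0.2 4.2 0; 0 -0.4 4.8 0; 0 -0.5 5.1 0; 0 -0.5 5.1 0' && python3 -m jog '0 0 -0.5 0; 0 0 -2 0; 0 0 -5 0; 0 0 -9 0; 0 0 -13 0; 0 0 -15 0; 0 0 -15 0' && python3 -m jog '0 1 0 0; 0 4 0 0; -5 6 0 0; -10 6 0 0; -15 6 0 0; -20 6 0 0; -25 6 0 0; -25 6 0 0' 5
python3 - <<'E'
from h import *
c=cam('side');t=cam('top')
for k in('green','yellow'):
    a,b=lm('side',f'rack_{k}_bar'),lm('top',f'rack_{k}_bar'); print(k,a,b)
    if a and b: print(toS(tri([c,t],[a[0][1],b[0][1]])))
    for n,cc in(('side',c),('top',t)):
        print(n,lm(n,'rack_'+k))
        r=models.outline_of(n,'rack_'+k)
        if r: ys,xs=np.where(r[0]['region']); print(r[0]['score'],len(xs),xs.min(),xs.max(),ys.min(),ys.max())
L=-61
for n,cc in(('side',c),('top',t)): print(n,proj(cc,[S([x,y+L,z]) for x in(-24,72) for y in(-24,24) for z in (8,38)]).round().tolist(),proj(cc,[S([50,L+23,48]),S([50,L-8,80]),S([24,L,8])]).round(1).tolist())
rackpose('rack_blue',[490,-386,.18])
E
```

```text
clock: 58.7
position: [539.6, 91.6, 54.3]
orientation: [-0.001, 0.699, 0.715, -0.001]
force: [-7.2, -1.5, 5.4]
gripper_width: 0.004
grasp_force: 4.6
clock: 59.58
position: [542.9, 92.6, 206.8]
orientation: [0.001, 0.699, 0.715, 0.002]
force: [0.7, 0.1, -0.6]
gripper_width: 0.003
grasp_force: 0.0
clock: 60.58
position: [605.9, -162.1, 203.6]
orientation: [0.0, 0.702, 0.712, -0.002]
force: [-0.2, 0.6, -0.9]
gripper_width: 0.571
grasp_force: 0.0
green [(0.59, [257.1, 239.5]), (0.22, [286.1, 309.0])] []
side [(0.58, [249.0, 242.1])]
top [(0.64, [267.0, 187.2])]
0.85 377 250 271 176 193
yellow [(0.38, [299.5, 234.4])] [(0.68, [258.2, 233.1])]
[46.9 83.7 65.4]
side [(0.73, [285.8, 245.0])]
0.62 155 282 298 229 238
top [(0.88, [265.3, 228.6])]
0.71 404 251 273 218 236
side [[245.0, 236.0], [244.0, 228.0], [260.0, 236.0], [259.0, 229.0], [242.0, 253.0], [241.0, 245.0], [257.0, 253.0], [257.0, 245.0]] [[257.3, 238.6], [246.9, 229.6], [250.9, 244.5]]
top [[281.0, 178.0], [281.0, 177.0], [282.0, 195.0], [281.0, 193.0], [248.0, 180.0], [247.0, 178.0], [249.0, 196.0], [248.0, 195.0]] [[255.6, 193.8], [254.4, 181.5], [264.8, 187.2]]
rack_blue [ 4.91064e+02 -3.85692e+02  1.83000e-01] err 0.087 bar [ 518.1 -388.8   72. ]
```

Run:
```python
from h import *
go([518,-389.2,130],.177-np.pi/2)
```

```text
tcp [ 607.1 -156.2  204.7] F [ 0.2  0.9 -0.4] w 50.0 row [-23.09  -9.44   7.47] turn 81.2 j7 0.56
```

```bash
python3 -m jog '-2 -1 0 9; -5 -2 0 18; -8 -3.3 0 27; -11 -4.6 1 36; -14 -6 2 45; -17 -7.3 3 54; -19.5 -8.5 4 63; -21.8 -9.2 4 72; -23 -9.4 4 81; -23 -9.4 4 81; -23 -9.4 4 81'
python3 - <<'E'
from h import *
q,b=rackpose('rack_blue',[490,-386,.18])
go([518,-389.2,55],.177-np.pi/2)
E
```

```text
clock: 62.75
position: [518.7, -387.7, 164.5]
orientation: [-0.0, 0.996, 0.092, -0.0]
force: [-0.1, 0.7, -0.2]
gripper_width: 0.569
grasp_force: 0.0
rack_blue [295.915 -16.757  -0.919] err 1.226 bar [305.3 -42.3  72. ]
tcp [ 518.5 -388.1  164.7] F [-0.5  1.4 -0.1] w 49.6 row [-0.07  0.1  10.97] turn 0.2 j7 -0.23
```

```bash
python3 -m jog '0 0.1 3 0; 0 0.1 6 0; 0 0.1 9 0; 0 0.1 10.3 0; 0 0.1 11 0; 0 0.1 11 0; 0 0.1 11 0' && python3 -m jog '0 0 0 0; 0 0 0 0; 0 0 0 0; 0 0 0 0; 0 0 0 0' 0.3 8 && python3 -m jog '0 0 -0.5 0; 0 0 -1.5 0; 0 0 -3.5 0; 0 0 -6 0; 0 0 -9 0; 0 0 -12 0; 0 0 -14 0; 0 0 -14 0'
python3 - <<'E'
from h import *
st(); go(S([162,32,195]),SP[2]-np.pi/2)
E
```

```text
clock: 64.03
position: [519.0, -389.8, 55.6]
orientation: [0.0, 0.996, 0.09, 0.001]
force: [-0.7, 0.3, -0.1]
gripper_width: 0.569
grasp_force: 0.0
clock: 64.65
position: [518.5, -389.2, 54.6]
orientation: [-0.0, 0.996, 0.09, -0.0]
force: [-0.1, 1.0, 0.3]
gripper_width: 0.115
grasp_force: 8.0
clock: 65.65
position: [519.0, -389.9, 196.5]
orientation: [0.001, 0.996, 0.09, 0.001]
force: [0.2, -1.2, -3.4]
gripper_width: 0.113
grasp_force: 8.0
t 65.65 p [ 519.  -389.9  196.5] F [ 0.2 -1.2 -3.4] w 9.9 gf 8.0
toolx [0.984 0.179 0.002] y [ 0.179 -0.984  0.002] z [ 0.003 -0.001 -1.   ]
tcp [ 519.  -389.9  196.5] F [ 0.2 -1.2 -3.4] w 9.9 row [ 5.300e+00 -5.926e+01  5.000e-02] turn -81.0 j7 -0.25
```

```bash
python3 -m jog '0.1 -1.5 0 -3; 0.4 -4 0 -8; 0.7 -8 0 -14; 1.1 -13 0 -21; 1.6 -18 0 -28; 2 -23 0 -35; 2.5 -28 0 -42; 3 -33.5 0 -49; 3.5 -39 0 -56; 4 -44.5 0 -63; 4.5 -50 0 -70; 5 -54.5 0 -77' - 10 && python3 -m jog '0 0 0 0; 0 0 0 0; 0 0 0 0'
python3 - <<'E'
from h import *
go(S([165,32,195]),SP[2]-np.pi/2); print(toS(get_state()['position']))
E
```

```text
clock: 67.15
position: [468.1, 158.8, 193.6]
orientation: [-0.001, 0.72, 0.694, -0.001]
force: [0.4, -0.2, -2.4]
gripper_width: 0.114
grasp_force: 10.0
clock: 67.53
position: [470.0, 154.5, 194.4]
orientation: [-0.0, 0.724, 0.69, -0.0]
force: [0.3, 0.0, -2.4]
gripper_width: 0.117
grasp_force: 10.9
tcp [470.  154.5 194.4] F [ 0.3  0.  -2.4] w 10.3 row [ 5.08 -0.73 -0.06] turn -4.1 j7 -0.11
[113.8  28.4 194.4]
```

```bash
python3 -m jog '1 -0.2 0 -1; 2.5 -0.4 0 -2; 4 -0.6 0 -3; 5.1 -0.7 0 -4.1; 5.1 -0.7 0 -4.1; 5.1 -0.7 0 -4.1'
python3 - <<'E'
from h import *
go(S([165,32,80.5]),SP[2]-np.pi/2); print(toS(get_state()['position']))
try: tilt('rack_blue')
except SystemExit: print('x')
E
```

```text
clock: 68.28
position: [465.8, 206.7, 194.6]
orientation: [0.0, 0.699, 0.716, -0.0]
force: [0.2, 0.4, -1.7]
gripper_width: 0.111
grasp_force: 10.8
tcp [465.8 206.7 194.6] F [ 0.2  0.4 -1.7] w 9.8 row [-0.1  -0.06 11.41] turn 0.0 j7 -0.13
[166.   31.4 194.6]
rack_blue u 2.0 nose-down 12.6 err 0.207 S-frame: nose top x,z [101.1 153.6] nose bot [107.6 124.3] tail bot [201.3 145.3] y 15.3 63.4
```

```bash
python3 -m jog '0 0 2 0; 0 0 5 0; 0 0 8 0; 0 0 9.6 0; 0 0 10 0; 0 0 10 0' && python3 -m jog '-0.5 0 0 0; -1 0 0 0; -1.4 0 -0.2 0; -1.8 0 -0.4 0; -2.2 0 -0.7 0; -2.6 0 -1 0; -3 0 -1.3 0; -3 0 -1.3 0' - 3
python3 - <<'E'
from h import *
s=st();print(toS(s['position']))
E
```

```text
clock: 69.22
position: [466.2, 207.1, 95.1]
orientation: [0.0, 0.699, 0.716, 0.0]
force: [0.4, 0.6, -3.2]
gripper_width: 0.112
grasp_force: 10.8
clock: 70.22
position: [466.5, 176.2, 107.8]
orientation: [0.0, 0.699, 0.715, -0.0]
force: [0.2, 0.7, -2.4]
gripper_width: 0.115
grasp_force: 3.2
t 70.22 p [466.5 176.2 107.8] F [ 0.2  0.7 -2.4] w 10.1 gf 3.2
toolx [-0.023  1.    -0.   ] y [ 1.     0.023 -0.   ] z [ 0. -0. -1.]
[135.6  31.4 107.8]
```

```bash
python3 -m jog '-0.4 0 -0.3 0; -0.8 0 -0.5 0; -1.2 0 -0.7 0; -1.6 0 -0.9 0; -2.1 0 -1 0; -2.1 0 -1 0' && python3 -m jog '0 0 0 0; 0 0 0 0; 0.6 0 0 0; 0.6 0 -3 0; 0.6 0 -6 0; 0.6 0 -9 0; 0.6 0 -9.7 0; 0.6 0 -9.7 0' - 30
python3 - <<'E'
from h import *
s=st();print(toS(s['position']))
try: tilt('rack_blue')
except SystemExit: print('x')
E
```

```text
clock: 70.97
position: [467.0, 155.6, 117.7]
orientation: [0.0, 0.699, 0.715, 0.0]
force: [-0.1, 0.5, -2.8]
gripper_width: 0.113
grasp_force: 3.0
clock: 71.97
position: [466.5, 162.6, 214.3]
orientation: [-0.0, 0.698, 0.716, 0.0]
force: [-0.4, 0.1, -2.9]
gripper_width: 0.111
grasp_force: 30.0
t 71.97 p [466.5 162.6 214.3] F [-0.4  0.1 -2.9] w 9.8 gf 30.0
toolx [-0.025  1.     0.001] y [ 1.     0.025 -0.   ] z [-0.     0.001 -1.   ]
[122.   31.6 214.3]
rack_blue u 6.2 nose-down 43.0 err 0.334 S-frame: nose top x,z [ 91.2 145.3] nose bot [111.6 123.4] tail bot [181.9 188.8] y 15.5 63.6
```

```bash
python3 -m jog '-0.5 0.8 0 0; -1.2 1.6 0 0; -2 2.4 0 0; -2.8 3.2 0 0; -3.5 4 0 0; -3.8 4 1 0; -3.8 4 3 0; -3.8 4 4 0; -3.8 4 4 0; -3.8 4 4 0'
python3 - <<'E'
from h import *
s=st();print(toS(s['position'])); go(S([40,-8,129]),SP[2]-np.pi/2)
E
```

```text
clock: 73.62
position: [508.0, 125.2, 175.0]
orientation: [0.0, 0.698, 0.716, 0.0]
force: [-0.2, -0.6, -2.7]
gripper_width: 0.109
grasp_force: 30.0
t 73.62 p [508.  125.2 175. ] F [-0.2 -0.6 -2.7] w 9.5 gf 30.0
toolx [-0.024  1.     0.   ] y [1.    0.024 0.   ] z [ 0.  0. -1.]
[ 83.6  -8.9 175. ]
tcp [508.  125.2 175. ] F [-0.2 -0.6 -2.7] w 9.5 row [-4.36 -0.1   4.6 ] turn 0.1 j7 0.09
```

```bash
python3 -m jog '-0.6 -0.1 0.8 0; -1.2 -0.1 1.4 0; -1.9 -0.1 2.1 0; -2.6 -0.1 2.8 0; -3.2 -0.1 3.3 0; -3.8 -0.1 3.9 0; -4.4 -0.1 4.5 0; -4.4 -0.1 4.5 0' && python3 -m jog '-0.5 0 0.45 0; -1 0 0.9 0; -1.5 0 1.3 0; -2 0 1.75 0; -2.5 0 2.15 0; -3 0 2.6 0; -3 0 2.6 0' && python3 -m jog '0 0 0 0; 0.3 0 0 0; 0.6 0 0 0; 0.9 0 0 0; 1.2 0 0 0; 1.5 0 0 0; 1.8 0 0.1 0; 2.1 0 0.1 0; 2.4 0 0.1 0; 2.7 0 0.1 0; 3 0 0.1 0; 3 0 0.1 0' - 3
python3 - <<'E'
from h import *
s=st();print(toS(s['position']))
E
```

```text
clock: 74.62
position: [507.6, 80.5, 129.2]
orientation: [-0.0, 0.699, 0.715, -0.0]
force: [-0.3, 0.6, -2.7]
gripper_width: 0.111
grasp_force: 30.0
clock: 75.5
position: [508.3, 50.5, 103.3]
orientation: [-0.0, 0.699, 0.715, -0.0]
force: [-0.2, 0.3, -2.4]
gripper_width: 0.109
grasp_force: 30.0
clock: 77.0
position: [507.8, 81.4, 102.6]
orientation: [-0.0, 0.698, 0.716, 0.0]
force: [-0.1, 0.1, -2.7]
gripper_width: 0.113
grasp_force: 3.0
t 77.0 p [507.8  81.4 102.6] F [-0.1  0.1 -2.7] w 9.9 gf 3.0
toolx [-0.025  1.     0.   ] y [1.    0.025 0.   ] z [ 0.  0. -1.]
[ 39.8  -7.8 102.6]
```

```bash
python3 -m jog '-0.3 0 0.3 0; -0.6 0 0.6 0; -0.8 0 1 0; -0.8 0 1.4 0; -0.8 0 1.8 0; -0.8 0 2.1 0; -0.8 0 2.1 0' && python3 -m jog '0.4 0 0.3 0; 0.8 0 0.5 0; 1.2 0 0.8 0; 1.6 0 1.1 0; 1.9 0 1.4 0; 2.1 0 1.6 0; 2.1 0 1.6 0'
python3 - <<'E'
from h import *
s=st();print(toS(s['position']))
E
```

```text
clock: 77.88
position: [508.2, 73.6, 81.6]
orientation: [-0.0, 0.698, 0.716, 0.0]
force: [0.8, 3.6, 0.8]
gripper_width: 0.113
grasp_force: 3.4
clock: 78.75
position: [507.6, 93.9, 65.6]
orientation: [0.0, 0.698, 0.716, 0.0]
force: [-1.3, -2.4, 2.1]
gripper_width: 0.115
grasp_force: 4.5
t 78.75 p [507.6  93.9  65.6] F [-1.3 -2.4  2.1] w 10.1 gf 4.5
toolx [-0.024  1.    -0.   ] y [1.    0.024 0.   ] z [ 0. -0. -1.]
[52.4 -7.8 65.6]
```

```bash
python3 -m jog '0 0 0.2 0; 0 0 0.4 0; 0 0 0.4 0' && python3 -m jog '0 0 0 0; 0 0 0 0; 0 0 0 0' 2.4 5 && python3 -m jog '0 -0.4 0 0; 0 -0.8 0 0; 0 -1.2 0.1 0; 0 -1.6 0.2 0; 0 -2 0.4 0; 0 -2.5 0.6 0; 0 -2.5 0.6 0' && python3 -m jog '0 0.3 0 0; 0 0.3 -2 0; 0 0.3 -4 0; 0 0.3 -5 0; 0 0.3 -5 0' && python3 -m jog '0 0 0 0; 0 0 0 0; 0 0 0 0; 0 0 0 0' 0 10 && python3 -m jog '0 0 2 0; 0 0 3 0; 0 0 3.6 0; 0 -0.2 4.2 0; 0 -0.4 4.8 0; 0 -0.5 5.1 0; 0 -0.5 5.1 0' && python3 -m jog '0 0 -0.5 0; 0 0 -2 0; 0 0 -5 0; 0 0 -9 0; 0 0 -13 0; 0 0 -15 0; 0 0 -15 0'
```

```text
clock: 79.12
position: [507.7, 93.7, 61.7]
orientation: [0.0, 0.699, 0.716, 0.0]
force: [-0.3, -2.9, 4.4]
gripper_width: 0.114
grasp_force: 4.5
clock: 79.5
position: [507.5, 94.5, 61.6]
orientation: [-0.0, 0.698, 0.716, 0.0]
force: [-0.1, 0.9, 0.1]
gripper_width: 0.271
grasp_force: 0.0
clock: 80.38
position: [481.8, 93.6, 55.4]
orientation: [-0.0, 0.698, 0.716, -0.0]
force: [0.3, 0.6, -0.3]
gripper_width: 0.273
grasp_force: 0.0
clock: 81.0
position: [485.9, 93.9, 106.0]
orientation: [0.0, 0.698, 0.716, 0.001]
force: [-0.6, -0.6, 0.4]
gripper_width: 0.272
grasp_force: 0.0
clock: 81.5
position: [485.4, 93.5, 105.5]
orientation: [-0.0, 0.698, 0.716, -0.0]
force: [0.7, -0.2, -0.6]
gripper_width: 0.006
grasp_force: 0.0
clock: 82.38
position: [480.7, 93.5, 55.1]
orientation: [-0.0, 0.698, 0.716, 0.0]
force: [-2.9, -0.3, 8.1]
gripper_width: 0.004
grasp_force: 3.8
clock: 83.25
position: [481.4, 93.7, 206.3]
orientation: [0.0, 0.698, 0.716, 0.002]
force: [0.1, 0.1, 0.3]
gripper_width: 0.009
grasp_force: 0.0
```

```bash
python3 -m jog '0 1 0 0; 0 4 0 0; -5 8 0 0; -10 11 0 0; -15 11 0 0; -20 11 0 0; -25 11 0 0; -25 11 0 0; -25 11 0 0' 6
python3 - <<'E'
from h import *
c=cam('side');t=cam('top')
for k,L in(('green',-61),('blue',0),('yellow',61)):
    print(k,'side bar',lm('side',f'rack_{k}_bar'),'top bar',lm('top',f'rack_{k}_bar'),'pred swung/upright',[proj(cc,[S([48,L+23,48]),S([48,L-8,80])]).round(1).tolist() for cc in(c,t)])
    b=proj(t,[S([24,L,8])])[0].round(1); print('  top origin',lm('top','rack_'+k),'pred',b)
    r=models.outline_of('top','rack_'+k)
    if r: ys,xs=np.where(r[0]['region']); print('  ',r[0]['score'],len(xs),xs.min(),xs.max(),ys.min(),ys.max())
print('grip',lm('top','cover_grip'),[toS(at(t,x,92)) for _,x in lm('top','cover_grip')])
cv2.imwrite('pics/b15.png',np.hstack([cv2.resize(c[0]['color'][215:265,230:310],None,fx=5,fy=8,interpolation=cv2.INTER_CUBIC),cv2.resize(t[0]['color'][160:250,235:300],None,fx=6,fy=400/90,interpolation=cv2.INTER_CUBIC)]))
print(toS(get_state()['position']))
E
```

```text
clock: 84.38
position: [596.4, -153.7, 203.2]
orientation: [-0.001, 0.699, 0.715, -0.0]
force: [0.4, 0.6, 0.0]
gripper_width: 0.684
grasp_force: 0.0
green side bar [(0.39, [258.6, 235.1])] top bar [(0.69, [257.9, 190.8]), (0.52, [267.2, 205.9])] pred swung/upright [[[257.3, 238.3], [247.0, 229.3]], [[256.3, 193.7], [255.1, 181.4]]]
  top origin [(0.77, [266.3, 181.5])] pred [264.8 187.2]
   0.78 388 250 271 176 194
blue side bar [(0.45, [280.0, 239.2])] top bar [(0.51, [255.5, 216.1])] pred swung/upright [[[277.1, 238.7], [266.9, 229.7]], [[257.2, 214.9], [256.1, 203.0]]]
  top origin [(0.6, [265.0, 205.3])] pred [265.8 207.8]
   0.63 467 248 273 198 217
yellow side bar [(0.53, [298.8, 235.9])] top bar [(0.56, [260.0, 235.0])] pred swung/upright [[[296.9, 239.2], [286.9, 230.2]], [[258.2, 236.3], [257.0, 224.7]]]
  top origin [(0.86, [267.1, 227.2])] pred [266.7 228.6]
grip [(0.6, [289.7, 204.0])] [array([-45.8,   0.8,  92. ])]
[-197.4  -91.   204.7]
```

View pics/b15.png

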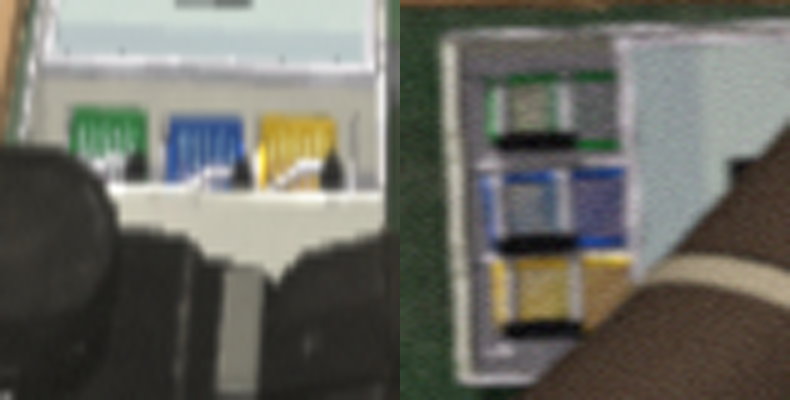

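```bash
python3 -m jog '5 -1 0 0; 10 -4 0 0; 15 -8 0 0; 20 -11 0 0; 24.7 -11.1 0 0; 24.7 -11.1 0 0; 24.7 -11.1 0 0; 24.7 -11.1 0 0' 0 10
python3 - <<'E'
from h import *
print(toS(get_state()['position'])); go(S([50,19,55]),SP[2]-np.pi/2)
E
```

```text
clock: 86.18
position: [479.9, 88.8, 204.7]
orientation: [0.0, 0.699, 0.715, 0.0]
force: [-1.3, 0.1, 0.1]
gripper_width: 0.006
grasp_force: 0.0
[ 47.9  20.  204.7]
tcp [479.9  88.8 204.7] F [-1.3  0.1  0.1] w 0.5 row [ 0.22  0.1  14.97] turn -0.1 j7 0.07
```

```bash
python3 -m jog '0.2 0 4 0; 0.2 0 8 0; 0.2 0 12 0; 0.2 0 14 0; 0.2 0 14.8 0; 0.2 0 15.3 0; 0.2 0 15.7 0; 0.2 0 15.7 0' && python3 -m jog '0 0 -1 0; 0 0 -4 0; 0 0 -7 0; 0 3 -7 0; 0 6.1 -7 0; 0 6.1 -7 0; 0 6.1 -7 0' && python3 -m jog '0 0 3 0; 0 0 5 0; 0 0 6 0; 0 0 6.6 0; 0 0 7 0; 0 0 7 0' && python3 -m jog '0 0 -1 0; 0 0 -4 0; 0 0 -8 0; 0 0 -12 0; 0 0 -15 0; 0 0 -15 0'
python3 - <<'E'
from h import *
print(toS(get_state()['position'])); go(S([-53.8,0,200]),SP[2])
E
```

```text
clock: 87.18
position: [479.7, 91.1, 51.5]
orientation: [-0.002, 0.699, 0.715, 0.001]
force: [-20.1, -5.0, 61.2]
gripper_width: 0.022
grasp_force: 32.2
clock: 88.05
position: [540.1, 93.3, 117.9]
orientation: [-0.0, 0.699, 0.715, -0.0]
force: [0.8, -0.6, -0.5]
gripper_width: 0.008
grasp_force: 0.0
clock: 88.8
position: [539.4, 93.8, 51.7]
orientation: [-0.003, 0.699, 0.715, 0.001]
force: [-21.7, -0.3, 54.8]
gripper_width: 0.006
grasp_force: 25.8
clock: 89.55
position: [541.9, 94.0, 200.0]
orientation: [0.001, 0.698, 0.716, 0.002]
force: [-0.4, -0.8, 0.2]
gripper_width: 0.007
grasp_force: 0.0
[ 51.6 -42.2 200. ]
tcp [541.9  94.  200. ] F [-0.4 -0.8  0.2] w 0.6 row [-10.53  -4.23  -0.04] turn -89.9 j7 0.17
```

```bash
python3 -m jog '-1.2 -0.4 0 -10; -2.4 -0.8 0 -20; -3.6 -1.4 0 -30; -4.8 -2 0 -40; -6 -2.6 0 -50; -7.2 -3.2 0 -60; -8.4 -3.6 0 -70; -9.6 -4 0 -80; -10.5 -4.2 0 -90; -10.5 -4.2 0 -90; -10.5 -4.2 0 -90; -10.5 -4.2 0 -90' 5 10
python3 - <<'E'
from h import *
print(toS(get_state()['position'])); go(S([-53.8,0,88]),SP[2])
E
```

```text
clock: 91.05
position: [501.1, -11.6, 197.4]
orientation: [-0.0, -0.011, 1.0, -0.0]
force: [0.1, -0.3, -0.9]
gripper_width: 0.571
grasp_force: 0.0
[-53.    1.2 197.4]
tcp [501.1 -11.6 197.4] F [ 0.1 -0.3 -0.9] w 50.1 row [-0.12 -0.08 10.94] turn -0.0 j7 1.71
```

```bash
python3 -m jog '0 -0.1 4 0; 0 -0.1 8 0; 0 -0.1 10 0; 0 -0.1 10.9 0; 0 -0.1 10.9 0; 0 -0.1 10.9 0' && python3 -m jog '0 0 0 0; 0 0 0 0; 0 0 0 0; 0 0 0 0; 0 0 0 0' 0.8 20 && python3 -m jog '0 0.5 0 0; 0 1.3 0 0; 0 2.1 0 0; 0 3 0 0; 0 3.9 0 0; 0 4.8 0 0; 0 5.7 0 0; 0 6.5 0 0; 0 7.1 0 0; 0 7.6 0 0; 0 7.6 0 0'
python3 - <<'E'
from h import *
s=st();print(toS(s['position']))
E
```

```text
clock: 91.8
position: [501.8, -13.0, 89.5]
orientation: [0.001, -0.012, 1.0, 0.0]
force: [0.6, -0.3, 0.3]
gripper_width: 0.569
grasp_force: 0.0
clock: 92.42
position: [501.1, -12.0, 88.8]
orientation: [-0.0, -0.012, 1.0, 0.001]
force: [-0.6, 5.4, 2.9]
gripper_width: 0.178
grasp_force: 20.0
clock: 93.8
position: [499.7, 63.9, 88.8]
orientation: [0.0, -0.013, 1.0, 0.0]
force: [3.8, 1.9, 2.0]
gripper_width: 0.179
grasp_force: 20.0
t 93.8 p [499.7  63.9  88.8] F [3.8 1.9 2. ] w 15.7 gf 20.0
toolx [-1.    -0.025 -0.001] y [-0.025  1.     0.001] z [ 0.001  0.001 -1.   ]
[22.5  0.8 88.8]
```

```bash
python3 -m jog '0 0.2 0 0; 0 0.4 0 0; 0 0.6 0 0; 0 0.8 0 0; 0 0.9 0 0; 0 0.9 0 0'
python3 - <<'E'
from h import *
s=st();print(toS(s['position']))
E
```

```text
clock: 94.55
position: [499.5, 70.0, 88.8]
orientation: [0.0, -0.011, 1.0, -0.001]
force: [5.5, -6.0, 1.2]
gripper_width: 0.178
grasp_force: 20.0
t 94.55 p [499.5  70.   88.8] F [ 5.5 -6.   1.2] w 15.6 gf 20.0
toolx [-1.    -0.023 -0.001] y [-0.023  1.    -0.002] z [ 0.001 -0.002 -1.   ]
[28.7  0.8 88.8]
```

```bash
python3 -m jog '0 0.2 0 0; 0 0.4 0 0; 0 0.4 0 0'
python3 - <<'E'
from h import *
s=get_state();print(toS(s['position']),s['force'],s['gripper_width']*87.8)
E
python3 -m jog '0 -0.7 0 0; 0 -0.7 0 0' && python3 -m jog '0 0 0 0; 0 0 0 0; 0 0 0 0' 5 5 && python3 -m jog '0 0 -3 0; 0 0 -7 0; 0 0 -12 0; 0 0 -12 0' && python3 -m jog '0 -4 0 0; 0 -9 0 0; 0 -15 0 0; 0 -21 0 0; 0 -25 0 0; 0 -25 0 0'
python3 - <<'E'
from h import *
t=cam('top');c=cam('side'); g=lm('top','cover_grip'); print(g,'pred shut',proj(t,[S([28.5,0,88])])); 
for k in('green','blue','yellow'): print(k,lm('top',f'rack_{k}_bar'),lm('top','rack_'+k))
for k in('reagent_bottle','stain_box','dropper_bottle'): print(k,[at(t,x,0) for s,x in lm('top',k)])
E
```

```text
clock: 94.92
position: [499.6, 70.2, 88.7]
orientation: [0.001, -0.01, 1.0, -0.003]
force: [5.7, -18.0, 2.6]
gripper_width: 0.177
grasp_force: 20.0
[28.8  0.8 88.7] [  5.74662313 -18.01505208   2.62443982] 15.549696654027441
clock: 95.18
position: [499.6, 68.2, 88.7]
orientation: [0.0, -0.012, 1.0, -0.0]
force: [4.9, -1.5, 1.4]
gripper_width: 0.175
grasp_force: 20.0
clock: 95.55
position: [498.3, 69.1, 88.3]
orientation: [-0.001, -0.012, 1.0, 0.0]
force: [0.8, 0.4, -0.7]
gripper_width: 0.48
grasp_force: 0.0
clock: 96.05
position: [500.8, 69.2, 211.7]
orientation: [0.003, -0.012, 1.0, 0.001]
force: [0.4, 0.3, -0.1]
gripper_width: 0.571
grasp_force: 0.0
clock: 96.8
position: [503.8, -184.4, 207.6]
orientation: [-0.001, -0.009, 1.0, -0.001]
force: [-0.6, 0.3, -0.6]
gripper_width: 0.569
grasp_force: 0.0
[(0.7, [264.4, 204.7])] pred shut [[263.03740265 205.17819029]]
green [] []
blue [(0.6, [147.9, 256.3])] []
yellow [] []
reagent_bottle [array([439.8, 344.1,   0. ]), array([387. , 275.2,   0. ])]
stain_box [array([400.7, 283.6,   0. ]), array([436.6, 335.3,   0. ])]
dropper_bottle [array([360.6, 406.1,   0. ])]
```

```bash
python3 -m jog '0 4 0 0; 0 9 0 0; 0 15 0 0; 0 21 0 0; 0 25.2 0 0; 0 25.2 0 0; 0 25.2 0 0' 3 5 && python3 -m jog '0 0 3 0; 0 0 7 0; 0 0 10 0; 0 0 12 0; 0 0 12 0' && python3 -m jog '0 0.3 0 0; 0 0.6 0 0; 0 0.9 0 0; 0 1.2 0 0; 0 1.2 0 0'
python3 - <<'E'
from h import *
s=st();print(toS(s['position']))
E
```

```text
clock: 98.28
position: [499.1, 70.2, 208.7]
orientation: [0.0, -0.012, 1.0, -0.0]
force: [-0.2, -0.4, -0.3]
gripper_width: 0.341
grasp_force: 0.0
clock: 98.9
position: [498.3, 68.8, 87.7]
orientation: [-0.001, -0.011, 1.0, -0.001]
force: [-0.5, -0.1, 0.1]
gripper_width: 0.346
grasp_force: 0.0
clock: 99.52
position: [499.6, 80.3, 89.6]
orientation: [0.001, -0.011, 1.0, -0.001]
force: [1.0, -10.0, 3.6]
gripper_width: 0.412
grasp_force: 5.0
t 99.53 p [499.6  80.3  89.6] F [  1.  -10.    3.6] w 36.2 gf 5.0
toolx [-1.    -0.023 -0.002] y [-0.023  1.    -0.003] z [ 0.002 -0.003 -1.   ]
[38.9  0.5 89.6]
```

```bash
python3 -m jog '0 -0.6 0 0; 0 -1 0 0; 0 -1 0 0' && python3 -m jog '0 0 -3 0; 0 0 -7 0; 0 0 -12 0; 0 0 -12 0' && python3 -m jog '0 -4 0 0; 0 -9 0 0; 0 -15 0 0; 0 -15 0 0; 0 -15 0 0; 0 -15 0 0'
python3 - <<'E'
from h import *
st(); t=cam('top'); print(lm('top','cover_grip'))
from workcell import hand_in
print(hand_in())
E
```

```text
clock: 99.9
position: [499.1, 73.1, 88.9]
orientation: [0.0, -0.012, 1.0, 0.0]
force: [-0.2, -0.4, -0.8]
gripper_width: 0.345
grasp_force: 0.0
clock: 100.4
position: [501.1, 73.7, 211.9]
orientation: [0.003, -0.012, 1.0, 0.001]
force: [0.8, 0.2, -0.4]
gripper_width: 0.342
grasp_force: 0.0
clock: 101.15
position: [502.6, -75.4, 208.1]
orientation: [-0.0, -0.013, 1.0, 0.0]
force: [-0.5, -0.2, -0.6]
gripper_width: 0.344
grasp_force: 0.0
t 101.15 p [502.6 -75.4 208.1] F [-0.5 -0.2 -0.6] w 30.2 gf 0.0
toolx [-1.    -0.027  0.001] y [-0.027  1.     0.   ] z [-0.001  0.    -1.   ]
[(0.64, [271.4, 208.2])]
the job is handed in; nothing more can be done
None
```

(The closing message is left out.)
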